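# Clear, hang and stock the rail tray

### The job

Take the aerosol can away from in front of the rail and stand it upright in the open carton. Then hook the empty steel tray over the rail's bar, its tray side towards the robot, letting it go gently so that it does not drop or swing, and finally put every green pipe coupling on the table into the hung tray. Leave the other things on the table where they are.

Things in the scene. Friction and masses are not known exactly. Their poses are not given: they have to be found in the camera images.
- tray_hook (a point): Hook of the dark steel hang-on tray, folded from its back plate and open downwards: 100 mm wide (y), 30 mm over its outer faces (x), where it is grasped from above; top 5 mm thick, mouth 22 mm wide in x. This point: middle of the mouth, underside of the hook's top, 100 mm above the tray's underside, 61 mm in +x from the tray's centre. x from tray to lip, z up.
- tray_lip (a point): The same tray: middle of the lower edge of the hook's 4 mm thick lip, 68 mm above the tray's underside, 13 mm in +x from the hook point. The lip goes down beyond the bar.
- tray_in (a point): The same tray (0.45 kg, standing on the table at first): centre of its inner floor, 4 mm above its underside. Inside 92 (x) x 196 (y) mm; walls 4 mm thick, 26 mm high over the underside, but the 100 mm wide back plate at +x rises 105 mm to the hook. Its weight lies about 55 mm in -x of the hook, so hung it leans nose-down some 0.1 rad, its back on the strip. Axes as the hook's.
- rail_bar (a point): Fixed rail stand: level round steel bar, 12 mm thick, along y, 250 mm above the table, between two posts 14 mm wide, centred 145 mm to either side and rising 12 mm above the bar's centre line. This point: the bar's middle, on its centre line. x points away from the robot; the tray belongs on the -x side with the lip beyond the bar.
- rail_strip (a point): Same stand: flat grey strip under the bar, 55 to 85 mm below the bar's centre line; this point is the middle of its front face, 8 mm in -x from the bar's centre line. The back of the hung tray rests against it.
- carton_in (a point): Open cardboard carton fixed on the table, 140 x 140 mm outside, 50 mm high, walls and floor 5 mm, flaps folded out. This point is the centre of its inner floor, 5 mm above the table.
- can_mid (a point): Aerosol can, 56 mm dia (white, grey band) up to 150 mm, with a narrower black cap up to 185 mm, 0.25 kg; stands on the table in front of the rail, in the way of the tray. This point is on its axis half-way up, 92.5 mm above its foot. z up its axis.
- coupling0_mid (a point): Pipe coupling: hexagonal green bar with blue ends, 36 mm across flats (42 over corners), 60 mm long, about 0.14 kg, standing on end at the start; may be absent (None). This point is its centre, z along its axis, x square to one pair of flats.
- coupling1_mid (a point): Pipe coupling: hexagonal green bar with blue ends, 36 mm across flats (42 over corners), 60 mm long, about 0.14 kg, standing on end at the start; may be absent (None). This point is its centre, z along its axis, x square to one pair of flats.
- coupling2_mid (a point): Pipe coupling: hexagonal green bar with blue ends, 36 mm across flats (42 over corners), 60 mm long, about 0.14 kg, standing on end at the start; may be absent (None). This point is its centre, z along its axis, x square to one pair of flats.
- coupling3_mid (a point): Pipe coupling: hexagonal green bar with blue ends, 36 mm across flats (42 over corners), 60 mm long, about 0.14 kg, standing on end at the start; may be absent (None). This point is its centre, z along its axis, x square to one pair of flats.
- jar: Bystander, to be left alone: closed jar, 60 mm dia x 70 mm tall. Origin at its underside.
- tape: Bystander, to be left alone: roll of tape lying flat, 90 mm dia x 25 mm. Origin at its underside.
- smallbox: Bystander, to be left alone: small cardboard box 70 x 100 x 50 mm. Origin at its underside.
There are look-alikes about, which are no part of the job. Leave any pink or red look-alike of the part that bears coupling1_mid alone.

How it is judged:
By the outcome, as a careful person would: the job done as asked, in the order asked, and still so for the second after the job is handed in, with the robot touching nothing.
Of coupling0, coupling1, coupling2, coupling3 only 2 to 4 are there at a start; the rules pass over those that are not, and their reading is None.
At some moment in a run one of coupling0, coupling1, coupling2, coupling3 may be knocked a few centimetres aside while the robot is not near it.
It also fails if it takes over 210 s, if anything falls off the work surface, if the arm or the gripper's body presses on something with over 40 N, if the wrist force passes 120 N, or if a joint passes its speed limit or range.

### The arm

A 6-joint arm with a two-finger parallel gripper is mounted at the origin on the work surface. World frame = base frame: x ahead of the robot, y to its left, z up, the work surface at z = 0. Lengths are in m, angles in rad, forces in N, time in s.
With the tool pointing down it reaches from about 0.15 to 0.775 m from the base axis. Payload 6.1 kg.
Tool frame: the origin (TCP) lies at the very end of the fingers, on their centre line; the grasp point (between the pads) lies 19 mm behind it (arm.grip_point_offset is the distance from the TCP to the grasp point, in m); z points along the fingers, y is the line along which they close (so a half turn about z gives the same grasp; the last joint's range is limited). The gripper opens to 85 mm and grips with 20 to 120 N. Pads are 22 mm wide; open, the fingers measure 114 mm over their backs; the gripper's body (76 mm by 85 mm) begins 54 mm behind the grasp point. The pads swing forward as they close: fully open they stand 13 mm farther back than shut.
Start: joints at [1.233, 0.126, -0.04, 1.405, 0, 1.571], TCP at [0.174, 0.495, 0.231] pointing down, gripper open.
Joint ranges: [-2.72, 2.72], [-0.95, 1.95], [-1.27, 1.35], [-1.78, 2.02], [-1.46, 1.47], [-3.14, 3.14]. Speed limits (rad/s): [2.39, 2.39, 3.01, 3.14, 3.14, 3.14].

### API

Orientations are given as a unit quaternion [w, x, y, z].
In Python, from bench import arm gives the robot as it stands.
- The arm moves only by the tool play_rows, never from a script. Its argument "moves" is a list of rows, each a list of 5 numbers: the finger opening in cm, from 0 to 8.54, then the shift along the tool's x, y, z in cm, then the turn about the tool's z in rad. In form: [[claw, x, y, z, turn], ...]. A call has 1 to 8 rows; each row shifts and turns the commanded pose from where the row before left it, along the tool's axes as they then stand; what a row does not reach is not made up. A row lasts 1/10 s, in which the tool goes at most 50 mm and 8.59 degrees, less where a joint would pass 70% of its speed; a pose out of reach is approached as far as the arm can. A call with a gripper value outside its range is refused whole. The fingers move at their own pace and stop on an object; "squeeze" is the grip in N (left out, the last holds). Time passes only in rows, so rows that do not move let the fingers close. It gives the time, the measured TCP pose, the force, the opening and the grip force at its end, in the units of the state.
- arm.get_state(): the state, without advancing time (a new reading comes with each control period).
- arm.capture(name): name is "side" or "top" or "wrist"; returns the picture (384x512x3 uint8, blue, green, red); there is no depth.
- arm.calibration(name): a dict with "mtx" (3x3 intrinsics, pixels), "D" ([k1, k2, p1, p2, k3] as OpenCV has them; the pictures are not rectified), "extrinsics" (4x4, takes a point from camera to world coordinates). Camera axes: x right, y down, z forward; pixel columns grow to the right and rows downward; lengths in m; the calibration is good to about 2 mm. A picture is of the moment at which its call begins: read the wrist's pose just before it. calibration takes no time and is no camera call; for the wrist camera it gives the pose at the moment of the call.
- arm.close_job(): hands the job in; it is judged then, once.
The state is a dict: "t": time; "q": joint angles; "qd": joint speeds; "joint_efforts": joint torques, N m; "ee_pos": TCP position; "tool_rot": TCP orientation; "ft_force": force on the tool from outside, world axes, zero at the start; "wrist_torque": the same for the moment, N m; "finger_gap": opening from 0.0 (shut) to 1.0 (fully open); "finger_force": force on a finger pad.
Only numpy, scipy, OpenCV 4.12 (cv2) and the standard library are available. Lean on these libraries where they do the work, as an engineer would, in place of code of your own. Each camera call takes 0.05 s, during which the arm holds its last target. There are 200 camera calls.

## Working session

There is one attempt and no reset: what is moved stays moved. The work goes in short steps, Python scripts to look and compute and a tool call to move; the robot and the scene stay as the last step left them, time stands still between calls to the robot, and variables do not carry over. Pictures are saved under pics/ and viewed, at most 14 in all, crops included, and the job is handed in when it is done.

Besides the shell and the picture viewer there is one more tool, called after "Call:" as name(argument=value, ...) on one line, values as JSON. play_rows: Moves the arm, as the interface text tells. Its arguments: {"type":"object","properties":{"moves":{"type":"array","items":{"type":"array","items":{"type":"number"}}},"squeeze":{"type":"number"}},"required":["moves"]}

```bash
mkdir -p pics; ls; cat > h.py <<'E'
import numpy as np, cv2
from bench import arm
def ray(c,uv):
    p=cv2.undistortPoints(np.array([[uv]],float),np.array(c["mtx"]),np.array(c["D"])).ravel()
    E=np.array(c["extrinsics"]); d=E[:3,:3]@np.array([p[0],p[1],1.]); return E[:3,3],d/np.linalg.norm(d)
def onz(c,uv,z):
    o,d=ray(c,uv); return o+d*(z-o[2])/d[2]
def proj(c,P):
    E=np.linalg.inv(np.array(c["extrinsics"])); r,_=cv2.Rodrigues(E[:3,:3])
    return cv2.projectPoints(np.array(P,float).reshape(-1,3),r,E[:3,3],np.array(c["mtx"]),np.array(c["D"]))[0].reshape(-1,2)
E
python3 - <<'E'
from h import *
for n in("top","side"):
    im=arm.capture(n); cv2.imwrite(f"pics/{n}0.png",cv2.resize(im,(800,600),interpolation=cv2.INTER_CUBIC)); cv2.imwrite(f"{n}0.png",im)
    c=arm.calibration(n); print(n,np.round(c["extrinsics"],3).tolist())
s=arm.get_state(); print(s)
E
```

```text
pics
top [[0.03, -0.977, 0.212, 0.327], [-1.0, -0.029, 0.007, 0.005], [-0.0, -0.212, -0.977, 1.219], [0.0, 0.0, 0.0, 1.0]]
side [[0.957, -0.219, 0.191, 0.333], [-0.291, -0.708, 0.644, -0.723], [-0.006, -0.672, -0.741, 0.962], [0.0, 0.0, 0.0, 1.0]]
{'t': 0.1, 'q': array([ 1.23299000e+00,  1.26363652e-01, -4.04961857e-02,  1.40537628e+00,
       -1.51891500e-05,  1.57081176e+00]), 'qd': array([ 5.60891252e-05, -2.57125008e-03,  3.50875762e-03, -1.51229432e-03,
       -5.19184562e-04, -6.29741235e-04]), 'joint_efforts': array([-2.11667895e-03, -4.36904991e+01,  3.53605485e+01,  1.37065395e-02,
       -1.07739850e-04, -1.43083736e-05]), 'ee_pos': array([0.17388282, 0.49499746, 0.23058821]), 'tool_rot': array([-1.13523543e-04,  1.68108779e-01,  9.85768188e-01, -7.10929991e-04]), 'ft_force': array([0.40301731, 0.09843   , 0.03394996]), 'wrist_torque': array([ 0.00517563, -0.0181368 , -0.01506781]), 'finger_force': 0.0, 'finger_gap': 1.003737363387763}
```

View pics/top0.png

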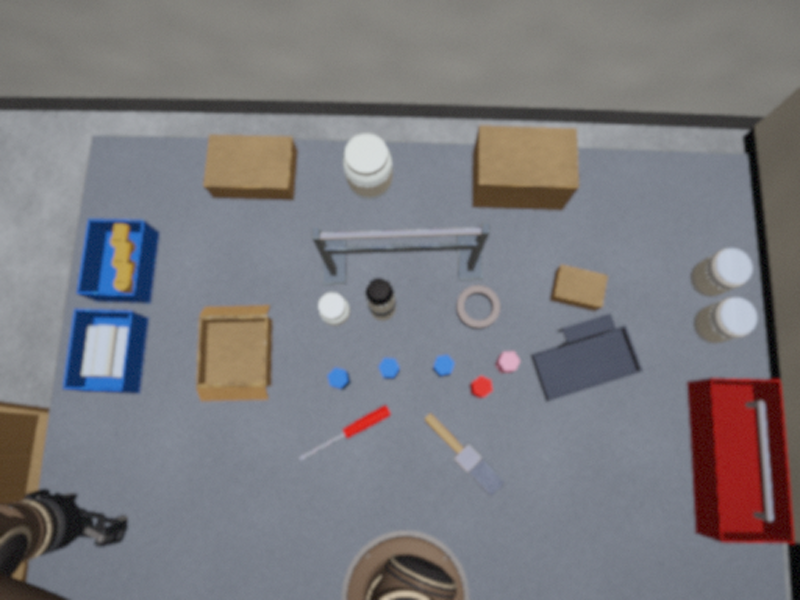

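View pics/side0.png

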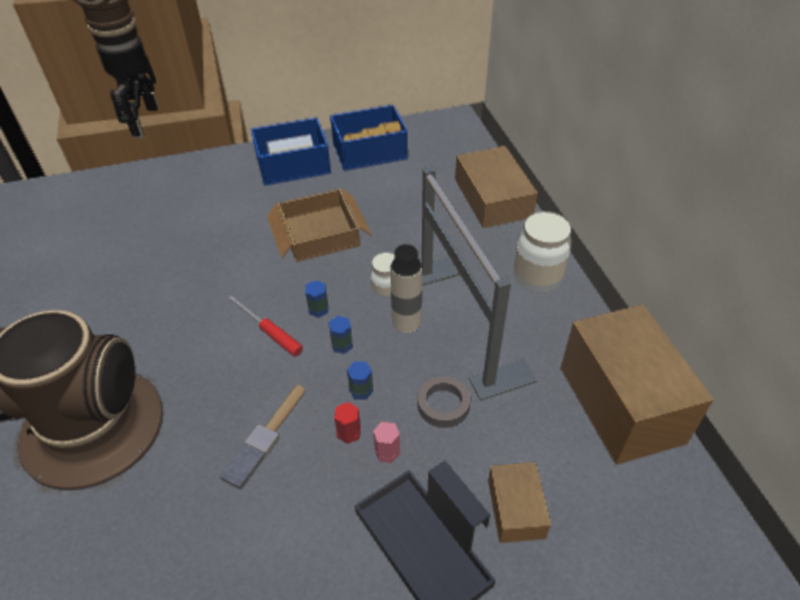

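The top view (800x600 scale) shows three blue-ended hex bars at (339,378), (389,368) and (443,365). The side view shows their green sides. The pink one at (508,361) and the red one at (482,387) are decoys. The can is at (380,293) with the jar beside it, the carton at (235,353), the tray at (586,362) with its hook on the +x side, and the rail bar at about (317–488, 236).

```bash
python3 - <<'E'
from h import *
T=cv2.imread("top0.png");S=cv2.imread("side0.png");ct=arm.calibration("top");cs=arm.calibration("side")
k=.64
def blobs(im,lo,hi,roi=None):
    h=cv2.cvtColor(im,cv2.COLOR_BGR2HSV);m=cv2.inRange(h,lo,hi)
    n,_,st,ce=cv2.connectedComponentsWithStats(m);return [(st[i,4],ce[i]) for i in range(1,n) if st[i,4]>25]
for a,c in blobs(T,(100,120,80),(125,255,255)):
    print("blue",a,np.round(c/k),np.round(onz(ct,c,.06),3))
for a,c in blobs(S,(40,60,20),(95,255,255)): print("side green",a,np.round(c/k))
def P(name,pts,z):
    for p in pts: print(name,np.round(onz(ct,np.array(p)*k,z),3))
P("tray rim",[(548,399),(640,370),(625,327),(532,354)],.026)
P("hook",[(559,330),(610,316),(616,328),(566,342)],.105)
P("carton",[(198,320),(269,320),(269,390),(198,390)],.05)
P("cap",[(380,288)],.185);P("jar",[(333,305)],.07);P("tape",[(478,305)],.025)
P("bar",[(322,236),(486,231)],.25)
P("posttop",[(319,238),(486,233)],.262)
def tri(a,b):
    o1,d1=ray(ct,np.array(a)*k);o2,d2=ray(cs,np.array(b)*k)
    s=np.linalg.lstsq(np.c_[d1,-d2],o2-o1,rcond=None)[0];p,q=o1+s[0]*d1,o2+s[1]*d2
    return np.round((p+q)/2,3),round(np.linalg.norm(p-q),4)
print("cap",tri((380,288),(405,253)))
big=np.hstack([cv2.resize(T[140:220,190:270],(600,600))[:, :],])
a=cv2.resize(T[135:240,195:345],(800,560),interpolation=3)
b=cv2.resize(S[100:330,190:390],None,fx=2.6,fy=2.6,interpolation=3)
cv2.imwrite("pics/b.png",b)
E
```

```text
blue 1762 [116. 261.] [0.636 0.615 0.06 ]
blue 1539 [106. 351.] [0.451 0.61  0.06 ]
blue 124 [443. 365.] [ 0.444 -0.062  0.06 ]
blue 123 [388. 368.] [0.436 0.045 0.06 ]
blue 133 [338. 378.] [0.413 0.143 0.06 ]
tray rim [ 0.385 -0.276  0.026]
tray rim [ 0.448 -0.465  0.026]
tray rim [ 0.536 -0.438  0.026]
tray rim [ 0.475 -0.245  0.026]
hook [ 0.513 -0.281  0.105]
hook [ 0.543 -0.38   0.105]
hook [ 0.52  -0.391  0.105]
hook [ 0.49  -0.294  0.105]
carton [0.52  0.434 0.05 ]
carton [0.525 0.289 0.05 ]
carton [0.385 0.279 0.05 ]
carton [0.38 0.42 0.05]
cap [0.566 0.061 0.185]
jar [0.556 0.159 0.07 ]
tape [ 0.573 -0.134  0.025]
bar [0.64  0.161 0.25 ]
bar [ 0.658 -0.121  0.25 ]
posttop [0.633 0.164 0.262]
posttop [ 0.65  -0.12   0.262]
cap (array([0.566, 0.061, 0.181]), np.float64(0.0021))
```

View pics/b.png

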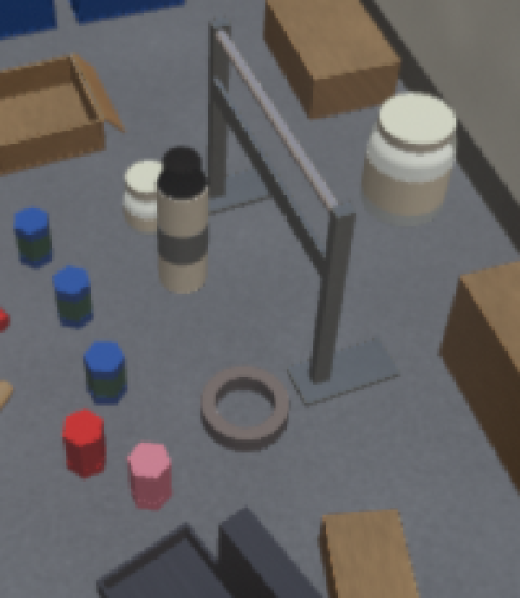

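Measured positions: couplings at (.413,.143), (.436,.045) and (.444,-.062), can at (.566,.061), bar middle at about (.649,.020) with yaw about 0.064. I'll move above the can now.

Call:
play_rows(moves=[[8.5, -3.2, -1.75, -0.4, 0], [8.5, -3.2, -1.75, -0.4, 0], [8.5, -3.2, -1.75, -0.4, 0], [8.5, -3.2, -1.75, -0.4, 0], [8.5, -3.2, -1.75, 0, 0], [8.5, -3.2, -1.75, 0, 0], [8.5, -3.2, -1.75, 0, 0], [8.5, -3.2, -1.75, 0, 0]])

```text
t: 0.9
ee_pos: [0.3697, 0.2771, 0.247]
tool_rot: [-0.0, 0.168, 0.986, -0.0]
ft_force: [0.7, -0.4, -0.3]
finger_gap: 1.0
finger_force: 0.0
```

Call:
play_rows(moves=[[8.5, -3.2, -1.75, 0, 0], [8.5, -3.2, -1.75, 0, 0], [8.5, -3.2, -1.75, 0, 0], [8.5, -3.2, -1.75, 0, 0], [8.5, -3.2, -1.75, 0, 0], [8.5, -3.2, -1.75, 0, 0], [8.5, -3.2, -1.75, 0, 0], [8.5, 0, 0, 0, 0]])

```text
t: 1.7
ee_pos: [0.5418, 0.0858, 0.246]
tool_rot: [-0.0, 0.17, 0.985, -0.001]
ft_force: [-0.3, -0.3, -0.4]
finger_gap: 0.998
finger_force: 0.0
```

```bash
cat >> h.py <<'E'
from scipy.spatial.transform import Rotation as Ro
def rot(s=None):
    w,x,y,z=(s or arm.get_state())["tool_rot"]; return Ro.from_quat([x,y,z,w]).as_matrix()
def go(P,yaw=None):
    "shift in present tool axes, cm, and turn (tool y to world yaw, mod pi)"
    s=arm.get_state();R=rot(s);d=R.T@(np.array(P)-s["ee_pos"])*100
    cur=np.arctan2(R[1,1],R[0,1]);t=0 if yaw is None else -((yaw-cur+np.pi/2)%np.pi-np.pi/2)
    a=t;Rz=Ro.from_euler("z",a).as_matrix();print("shift",np.round(d,2),"turn",round(t,3),"| shift after turn",np.round(Rz.T@d,2),"| pos",np.round(s["ee_pos"],4),"yaw",round(cur,3),"q6",round(s["q"][5],2),"gap",round(s["finger_gap"],3),"F",np.round(s["ft_force"],1),"t",round(s["t"],1))
E
python3 - <<'E'
from h import *
go([.566,.061,.115])
c=arm.calibration("wrist");im=arm.capture("wrist");cv2.imwrite("pics/w1.png",im)
print(proj(c,[[.566,.061,.185],[.566,.061,.15]]),np.round(c["extrinsics"],3).tolist())
E
```

```text
shift [-3.12 -1.5  13.1 ] turn 0 | shift after turn [-3.12 -1.5  13.1 ] | pos [0.5418 0.0858 0.246 ] yaw 1.229 q6 0.5 gap 0.998 F [-0.3 -0.3 -0.4] t 1.7
[[232.85575411 253.65106598]
 [235.75567157 231.78873955]] [[0.337, 0.9, 0.278, 0.471], [0.942, -0.322, -0.101, 0.111], [-0.001, 0.295, -0.955, 0.389], [0.0, 0.0, 0.0, 1.0]]
```

View pics/w1.png

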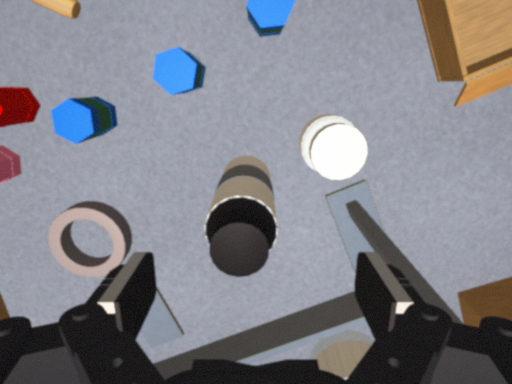

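The wrist view shows the can's cap centred at about (240,248), against a prediction of (233,254), and white shoulders around (241,215). I'll refine the position from these.

```bash
python3 - <<'E'
from h import *
c=arm.calibration("wrist")
print(onz(c,(240,248),.185),onz(c,(241,218),.15),c["mtx"][0][0])
p=onz(c,(240,248),.185);go([p[0],p[1],.116])
E
```

```text
[0.56253785 0.06821057 0.185     ] [0.55564952 0.06999354 0.15      ] 345.04972932516773
shift [-2.72 -1.03 13.02] turn 0 | shift after turn [-2.72 -1.03 13.02] | pos [0.5405 0.0871 0.2462] yaw 1.23 q6 0.5 gap 1.001 F [ 0.3  0.7 -0.1] t 1.8
```

Call:
play_rows(moves=[[8.5, -1.4, -0.6, 0, 0], [8.5, -1.4, -0.6, 0, 0], [8.5, 0, 0, 3, 0], [8.5, 0, 0, 3, 0], [8.5, 0, 0, 3, 0], [8.5, 0, 0, 2.5, 0], [8.5, 0, 0, 1.5, 0], [8.5, 0, 0, 0, 0]])

```text
t: 2.55
ee_pos: [0.561, 0.0679, 0.1149]
tool_rot: [-0.002, 0.168, 0.986, -0.001]
ft_force: [-0.1, 0.6, -0.5]
finger_gap: 0.997
finger_force: 0.0
```

Call:
play_rows(moves=[[4, 0, 0, 0, 0], [4, 0, 0, 0, 0], [4, 0, 0, 0, 0], [4, 0, 0, 0, 0], [4, 0, 0, 0, 0], [4, 0, 0, 0, 0]], squeeze=40)

```text
t: 3.15
ee_pos: [0.5632, 0.0679, 0.119]
tool_rot: [0.001, 0.168, 0.986, 0.0]
ft_force: [-1.5, -1.4, 6.6]
finger_gap: 0.644
finger_force: 42.9
```

```bash
python3 - <<'E'
from h import *
go([.452,.355,.23])
E
```

```text
shift [ 19.98  23.41 -11.14] turn 0 | shift after turn [ 19.98  23.41 -11.14] | pos [0.5632 0.0679 0.119 ] yaw 1.233 q6 0.46 gap 0.644 F [-1.5 -1.4  6.6] t 3.1
```

Call:
play_rows(moves=[[4, 0, 0, -2, 0], [4, 0, 0, -3, 0], [4, 0, 0, -3, 0], [4, 0, 0, -3, 0], [4, 2, 2.34, 0, 0], [4, 2, 2.34, 0, 0], [4, 2, 2.34, 0, 0], [4, 2, 2.34, 0, 0]])

```text
t: 3.95
ee_pos: [0.5172, 0.1837, 0.2272]
tool_rot: [-0.0, 0.168, 0.986, 0.0]
ft_force: [1.0, 0.1, -3.0]
finger_gap: 0.642
finger_force: 43.3
```

Call:
play_rows(moves=[[4, 2, 2.34, 0, 0], [4, 2, 2.34, 0, 0], [4, 2, 2.34, 0, 0], [4, 2, 2.34, 0, 0], [4, 2, 2.34, 0, 0], [4, 2, 2.34, 0, 0], [4, 0, 0, 0, 0], [4, 0, 0, 0, 0]])

```text
t: 4.75
ee_pos: [0.4507, 0.3554, 0.2269]
tool_rot: [-0.0, 0.167, 0.986, -0.0]
ft_force: [0.1, -0.6, -2.3]
finger_gap: 0.64
finger_force: 43.4
```

```bash
python3 - <<'E'
from h import *
go([.452,.355,.124])
for n in("top",):
    im=arm.capture(n); cv2.imwrite("pics/t1.png",cv2.resize(im[150:270,100:260],(800,600),interpolation=3))
im=arm.capture("wrist");c=arm.calibration("wrist");cv2.imwrite("pics/w2.png",im)
E
```

```text
shift [-1.400e-01  1.000e-02  1.029e+01] turn 0 | shift after turn [-1.400e-01  1.000e-02  1.029e+01] | pos [0.4507 0.3554 0.2269] yaw 1.235 q6 1.0 gap 0.64 F [ 0.1 -0.6 -2.3] t 4.8
```

View pics/w2.png

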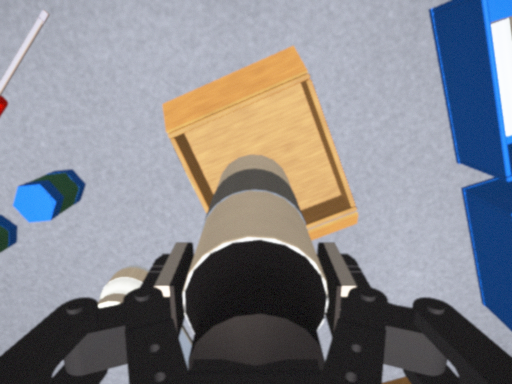

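The wrist view shows the can held, with the carton below it. The carton's rim corners are at about (168,135), (305,78) and (357,212).

```bash
python3 - <<'E'
from h import *
c=arm.calibration("wrist")
P=[onz(c,p,.05) for p in[(168,135),(305,78),(357,212)]]
print(np.round(P,3),(P[0]+P[2])/2); m=(P[0]+P[2])/2; go([m[0],m[1],.126])
E
```

```text
[[0.396 0.288 0.05 ]
 [0.39  0.422 0.05 ]
 [0.528 0.434 0.05 ]] [0.46205046 0.3607973  0.05      ]
shift [-0.81  0.97 10.12] turn 0 | shift after turn [-0.81  0.97 10.12] | pos [0.4513 0.3544 0.2272] yaw 1.233 q6 1.0 gap 0.643 F [-0.9  0.3 -2.1] t 4.8
```

Call:
play_rows(moves=[[4, -0.6, 0.7, 0, 0], [4, 0, 0, 2.5, 0], [4, 0, 0, 2.5, 0], [4, 0, 0, 2.5, 0], [4, 0, 0, 1.5, 0], [4, 0, 0, 0.6, 0], [4, 0, 0, 0.3, 0], [4, 0, 0, 0, 0]])

```text
t: 5.65
ee_pos: [0.4597, 0.3596, 0.1287]
tool_rot: [0.0, 0.168, 0.986, 0.0]
ft_force: [-0.1, 0.5, -2.5]
finger_gap: 0.645
finger_force: 43.5
```

Call:
play_rows(moves=[[4, 0, 0, 0.2, 0], [4, 0, 0, 0.2, 0], [4, 0, 0, 0, 0]])

```text
t: 5.95
ee_pos: [0.4592, 0.3598, 0.1245]
tool_rot: [0.0, 0.168, 0.986, 0.0]
ft_force: [0.3, -0.4, -2.8]
finger_gap: 0.644
finger_force: 43.5
```

Call:
play_rows(moves=[[4, 0, 0, 0.2, 0], [4, 0, 0, 0.1, 0], [4, 0, 0, 0, 0]])

```text
t: 6.25
ee_pos: [0.4597, 0.3597, 0.124]
tool_rot: [0.001, 0.168, 0.986, 0.001]
ft_force: [-4.3, -3.6, 12.0]
finger_gap: 0.646
finger_force: 45.0
```

Call:
play_rows(moves=[[4, 0, 0, -0.2, 0], [6, 0, 0, 0, 0], [8.5, 0, 0, 0, 0], [8.5, 0, 0, 0, 0], [8.5, 0, 0, 0, 0], [8.5, 0, 0, -2, 0], [8.5, 0, 0, -4, 0], [8.5, 0, 0, -5, 0]])

```text
t: 7.05
ee_pos: [0.4582, 0.3589, 0.2324]
tool_rot: [-0.001, 0.168, 0.986, -0.002]
ft_force: [1.8, 1.7, -0.4]
finger_gap: 0.994
finger_force: 0.0
```

```bash
python3 - <<'E'
from h import *
s=arm.get_state();go([.519,-.338,.22],.31);go([.48,-.32,.25],.31)
im=arm.capture("top")
cv2.imwrite("pics/t2.png",cv2.resize(im[80:270,40:310],(800,563),interpolation=3))
E
```

```text
shift [-28.84 -63.73   1.41] turn 0.923 | shift after turn [-68.22 -15.46   1.41] | pos [0.4582 0.3589 0.2324] yaw 1.233 q6 1.0 gap 0.994 F [ 1.8  1.7 -0.4] t 7.0
shift [-24.55 -63.34  -1.58] turn 0.923 | shift after turn [-65.32 -18.64  -1.58] | pos [0.4582 0.3589 0.2324] yaw 1.233 q6 1.0 gap 0.994 F [ 1.8  1.7 -0.4] t 7.0
```

View pics/t2.png

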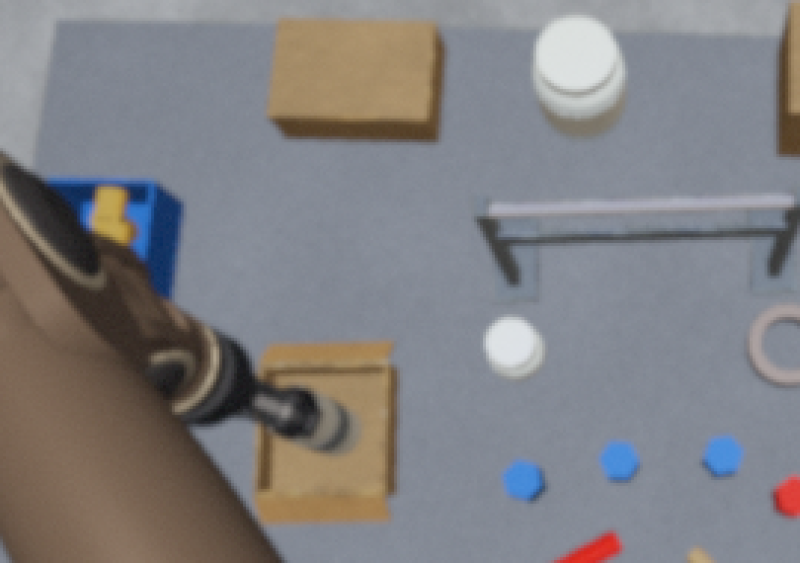

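The can stands upright in the carton, at about (325,430) in this crop. Now the tray.

Call:
play_rows(moves=[[8.5, 0, 0, -0.3, 0.13], [8.5, 0, 0, -0.3, 0.13], [8.5, 0, 0, -0.3, 0.13], [8.5, 0, 0, -0.3, 0.13], [8.5, 0, 0, -0.3, 0.13], [8.5, 0, 0, -0.3, 0.13], [8.5, 0, 0, 0, 0.143], [8.5, 0, 0, 0, 0]])

```text
t: 7.9
ee_pos: [0.4592, 0.3597, 0.2513]
tool_rot: [0.0, 0.59, 0.808, 0.0]
ft_force: [0.2, 0.9, -0.0]
finger_gap: 0.997
finger_force: 0.0
```

Call:
play_rows(moves=[[8.5, -3.63, -1.03, 0, 0], [8.5, -3.63, -1.03, 0, 0], [8.5, -3.63, -1.03, 0, 0], [8.5, -3.63, -1.03, 0, 0], [8.5, -3.63, -1.03, 0, 0], [8.5, -3.63, -1.03, 0, 0], [8.5, -3.63, -1.03, 0, 0], [8.5, -3.63, -1.03, 0, 0]])

```text
t: 8.7
ee_pos: [0.469, 0.0565, 0.2513]
tool_rot: [0.0, 0.588, 0.809, 0.0]
ft_force: [0.6, -0.2, -0.7]
finger_gap: 0.994
finger_force: 0.0
```

Call:
play_rows(moves=[[8.5, -3.63, -1.03, 0, 0], [8.5, -3.63, -1.03, 0, 0], [8.5, -3.63, -1.03, 0, 0], [8.5, -3.63, -1.03, 0, 0], [8.5, -3.63, -1.03, 0, 0], [8.5, -3.63, -1.03, 0, 0], [8.5, -3.63, -1.03, 0, 0], [8.5, -3.63, -1.03, 0, 0]])

```text
t: 9.5
ee_pos: [0.4792, -0.2453, 0.2513]
tool_rot: [0.0, 0.588, 0.809, 0.0]
ft_force: [1.3, 0.4, 0.6]
finger_gap: 0.996
finger_force: 0.0
```

Call:
play_rows(moves=[[8.5, -3.63, -1.03, 0, 0], [8.5, -3.63, -1.03, 0, 0], [8.5, 0, 0, 0, 0], [8.5, 0, 0, 0, 0]])

```text
t: 9.9
ee_pos: [0.4816, -0.3196, 0.2507]
tool_rot: [-0.001, 0.589, 0.808, 0.0]
ft_force: [0.2, 0.4, -0.2]
finger_gap: 0.998
finger_force: 0.0
```

```bash
python3 - <<'E'
from h import *
go([.519,-.338,.2],.31)
c=arm.calibration("wrist");im=arm.capture("wrist");cv2.imwrite("pics/w3.png",im)
E
```

```text
shift [-2.9   3.    5.06] turn 0.001 | shift after turn [-2.9   3.    5.06] | pos [ 0.4816 -0.3196  0.2507] yaw 0.311 q6 0.67 gap 0.998 F [ 0.2  0.4 -0.2] t 9.9
```

View pics/w3.png

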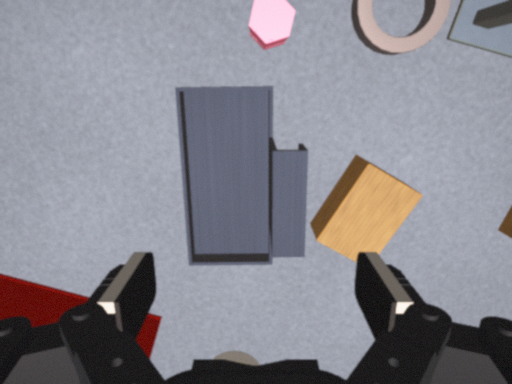

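The wrist view shows the hook top with corners at about (273,150), (307,150), (304,257) and (271,257). The tray rim runs from (178,87) to (272,264).

```bash
python3 - <<'E'
from h import *
c=arm.calibration("wrist")
P=np.array([onz(c,p,.105) for p in[(273,150),(307,150),(304,257),(271,257)]])
m=P.mean(0);d=P[0]+P[1]-P[2]-P[3];w=P[1]-P[0]
print(np.round(P,4),m,"yaw",np.arctan2(-d[0],d[1]),np.linalg.norm(d)/2,np.linalg.norm(w))
yaw=np.arctan2(-d[0],d[1])
R=np.array([onz(c,p,.026) for p in[(178,87),(272,86),(272,264),(190,264)]]);print(np.round(R,3),R.mean(0)+.061*np.array([np.cos(yaw),np.sin(yaw),0]))
go([m[0],m[1],.075],yaw)
E
```

```text
[[ 0.4896 -0.2936  0.105 ]
 [ 0.517  -0.2848  0.105 ]
 [ 0.5492 -0.3801  0.105 ]
 [ 0.52   -0.3895  0.105 ]] [ 0.51895789 -0.3369992   0.105     ] yaw 0.31674880379956966 0.10056332440657244 0.02871638091164787
[[ 0.385 -0.274  0.026]
 [ 0.476 -0.244  0.026]
 [ 0.541 -0.437  0.026]
 [ 0.448 -0.467  0.026]] [ 0.52023484 -0.33642976  0.026     ]
shift [-2.88  3.   17.59] turn -0.005 | shift after turn [-2.9   2.98 17.59] | pos [ 0.4817 -0.3189  0.251 ] yaw 0.312 q6 0.67 gap 0.996 F [-0.2  0.5 -0.7] t 9.9
```

Call:
play_rows(moves=[[8.5, -1.45, 1.5, 0, 0], [8.5, -1.45, 1.5, 0, 0], [8.5, 0, 0, 4, -0.005], [8.5, 0, 0, 4, 0], [8.5, 0, 0, 4, 0], [8.5, 0, 0, 3, 0], [8.5, 0, 0, 2, 0], [8.5, 0, 0, 1, 0]])

```text
t: 10.75
ee_pos: [0.5186, -0.3354, 0.0694]
tool_rot: [-0.001, 0.586, 0.81, 0.0]
ft_force: [0.3, -0.5, -0.9]
finger_gap: 0.999
finger_force: 0.0
```

Call:
play_rows(moves=[[2, 0, 0, 0, 0], [2, 0, 0, 0, 0], [2, 0, 0, 0, 0], [2, 0, 0, 0, 0], [2, 0, 0, 0, 0], [2, 0, 0, 0, 0], [2, 0, 0, 0, 0], [2, 0, 0, 0, 0]], squeeze=80)

```text
t: 11.55
ee_pos: [0.5201, -0.3382, 0.0731]
tool_rot: [0.001, 0.587, 0.809, 0.0]
ft_force: [-0.5, 1.3, 6.4]
finger_gap: 0.341
finger_force: 80.6
```

```bash
python3 - <<'E'
from h import *
go([.50,-.3,.33],.064); print(arm.get_state()["finger_force"])
E
```

```text
shift [  4.2   -0.68 -25.7 ] turn 0.251 | shift after turn [  3.9  -1.7 -25.7] | pos [ 0.5201 -0.3382  0.0731] yaw 0.315 q6 0.68 gap 0.341 F [-0.5  1.3  6.4] t 11.6
80.55051326751709
```

Call:
play_rows(moves=[[2, 0, 0, -1, 0], [2, 0, 0, -2, 0], [2, 0, 0, -3, 0], [2, 0, 0, -4, 0], [2, 0, 0, -4, 0], [2, 0, 0, -4, 0], [2, 0, 0, -4, 0], [2, 0, 0, -3, 0]])

```text
t: 12.35
ee_pos: [0.519, -0.3375, 0.3242]
tool_rot: [0.001, 0.587, 0.809, 0.0]
ft_force: [0.5, -0.1, -4.5]
finger_gap: 0.339
finger_force: 79.7
```

Call:
play_rows(moves=[[2, 0, 0, 0, 0.06], [2, 0, 0, 0, 0.07], [2, 0, 0, 0, 0.07], [2, 0, 0, 0, 0.05], [2, 0, 0, 0, 0]])

```text
t: 12.85
ee_pos: [0.5191, -0.3375, 0.3212]
tool_rot: [-0.001, 0.684, 0.73, -0.0]
ft_force: [-0.7, 0.7, -4.3]
finger_gap: 0.337
finger_force: 79.7
```

```bash
python3 - <<'E'
from h import *
im=arm.capture("side");cv2.imwrite("pics/s2.png",cv2.resize(im[100:384,150:450],(630,596),interpolation=3))
go([.56,.0,.33],.064); print(arm.get_state()["finger_force"])
E
```

```text
shift [33.41  6.3  -0.87] turn 0.002 | shift after turn [33.43  6.24 -0.87] | pos [ 0.5191 -0.3376  0.3212] yaw 0.066 q6 0.93 gap 0.338 F [-0.   0.2 -4.6] t 12.9
79.72166061401367
```

View pics/s2.png

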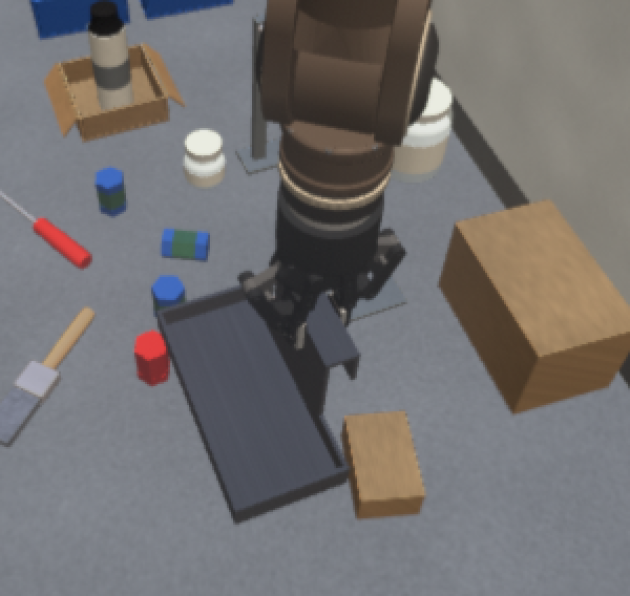

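The tray hangs level in the gripper. The middle coupling has been knocked over and lies at about (187,245) in this crop; I'll re-measure it later. I'll carry the tray in front of the rail.

Call:
play_rows(moves=[[2, 1.5, 0.4, 0, 0], [2, 3, 0.87, 0, 0], [2, 3, 0.87, 0, 0], [2, 3, 0.87, 0, 0], [2, 3, 0.87, 0, 0], [2, 3, 0.87, 0, 0], [2, 3, 0.87, 0, 0], [2, 3, 0.87, 0, 0]])

```text
t: 13.7
ee_pos: [0.5693, -0.1069, 0.3215]
tool_rot: [-0.0, 0.683, 0.73, 0.0]
ft_force: [0.6, 0.7, -4.8]
finger_gap: 0.336
finger_force: 79.7
```

Call:
play_rows(moves=[[2, 3, 0.87, 0, 0], [2, 3, 0.87, 0, 0], [2, 3, 0.87, 0, 0], [2, 2, 0.6, 0, 0], [2, 1, 0.3, 0, 0], [2, 0, 0, 0, 0], [2, 0, 0, 0, 0]])

```text
t: 14.4
ee_pos: [0.5964, 0.0128, 0.3213]
tool_rot: [0.0, 0.684, 0.73, -0.0]
ft_force: [-0.6, -0.7, -5.5]
finger_gap: 0.341
finger_force: 79.7
```

```bash
python3 - <<'E'
from h import *
c=arm.calibration("wrist");im=arm.capture("wrist");cv2.imwrite("pics/w4.png",im)
go([.60,.02,.32],.064);print(proj(c,[[.649,.02,.25],[.658,-.121,.25],[.64,.161,.25]]))
E
```

```text
shift [0.74 0.4  0.14] turn 0.0 | shift after turn [0.74 0.4  0.14] | pos [0.5964 0.0123 0.3214] yaw 0.064 q6 1.53 gap 0.342 F [ 0.8  0.4 -4. ] t 14.4
[[335.61843449 197.71977382]
 [322.9347013  370.72579094]
 [353.97206004 -54.33742146]]
```

View pics/w4.png

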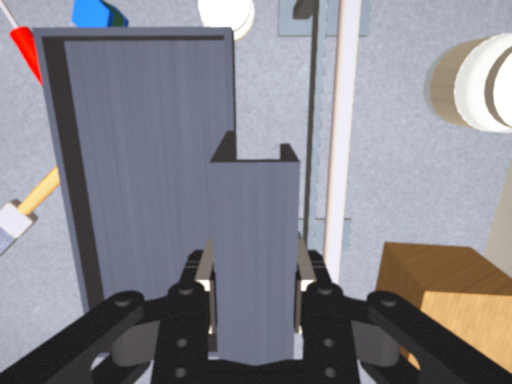

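The wrist view shows the bar running from (350,0) to (333,280), and the hook top from (213,160) to (299,160) in the gripper. I'll find the bar's centre line.

```bash
python3 - <<'E'
from h import *
c=arm.calibration("wrist");im=cv2.imread("pics/w4.png")
pts=[]
for v in(5,60,120,180,230):
    g=cv2.GaussianBlur(im,(3,3),0)[v,315:380].astype(int).sum(1)/3
    print(v,[int(x) for x in g[::3]])
    b=np.where(g>150)[0];b=b[(b>8)]+315
    lo,hi=b.min(),b.max();P=onz(c,((lo+hi)/2,v),.25);A=onz(c,(lo,v),.25);B=onz(c,(hi+1,v),.25);pts.append(P);print(v,lo,hi,np.round(P,4),"w",np.linalg.norm((B-A)[:2]))
pts=np.array(pts);k=np.polyfit(pts[:,1],pts[:,0],1);print("x=a*y+b",k,"x at .02",np.polyval(k,.02),"yaw",-np.arctan(k[0]))
h=np.array([onz(c,p,.3213-.0731+.105) for p in[(213,160),(299,160)]]);print("hook far edge",np.round(h,4),np.linalg.norm(h[1]-h[0]))
E
```

```text
5 [74, 101, 182, 184, 181, 174, 174, 174, 147, 197, 231, 237, 237, 236, 235, 206, 170, 169, 170, 182, 183, 177]
5 324 379 [0.6429 0.1324 0.25  ] w 0.031155376543879558
60 [100, 182, 188, 197, 191, 192, 193, 158, 214, 236, 240, 240, 240, 234, 194, 193, 190, 192, 192, 184, 184, 190]
60 324 379 [0.6471 0.1039 0.25  ] w 0.0325293783444535
120 [181, 181, 182, 192, 192, 180, 176, 229, 240, 242, 241, 241, 214, 195, 199, 197, 198, 194, 195, 192, 192, 197]
120 324 379 [0.6521 0.0698 0.25  ] w 0.03417668836765367
180 [181, 182, 192, 196, 170, 200, 236, 241, 243, 242, 230, 191, 196, 192, 190, 191, 190, 190, 191, 184, 184, 190]
180 324 379 [0.6576 0.0321 0.25  ] w 0.03600343208661977
230 [174, 182, 182, 162, 208, 238, 242, 242, 241, 208, 177, 177, 183, 191, 192, 190, 190, 195, 190, 194, 192, 185]
230 324 379 [ 0.6627 -0.0025  0.25  ] w 0.037684931451877055
x=a*y+b [-0.14656699  0.66234298] x at .02 0.6594116382276263 yaw 0.14553080431095122
hook far edge [[0.5799 0.0626 0.3532]
 [0.6079 0.0644 0.3532]] 0.028121441886402764
```

```bash
python3 - <<'E'
from h import *
c=arm.calibration("wrist");im=cv2.imread("pics/w4.png")
pts=[]
for v in(5,60,120,180,230):
    g=cv2.GaussianBlur(im,(3,3),0)[v,322:370].astype(int).sum(1)/3
    b=np.where(g>215)[0]+322;lo,hi=b.min(),b.max()+1
    P=onz(c,((lo+hi)/2,v),.252);A=onz(c,(lo,v),.252);B=onz(c,(hi,v),.252);pts.append(P);print(v,lo,hi,np.round(P,4),"w",np.linalg.norm((B-A)[:2]))
pts=np.array(pts);k=np.polyfit(pts[:,1],pts[:,0],1);print("x at .02",np.polyval(k,.02),"yaw",-np.arctan(k[0]))
E
```

```text
5 344 360 [0.6427 0.132  0.252 ] w 0.008818238317831437
60 340 356 [0.6446 0.1036 0.252 ] w 0.009207050070727139
120 335 351 [0.6464 0.0697 0.252 ] w 0.009673196008956761
180 331 347 [0.6491 0.0321 0.252 ] w 0.010190142548119696
230 328 342 [ 0.6511 -0.0024  0.252 ] w 0.009332731523253467
x at .02 0.6497064215115935 yaw 0.062136927603446385
```

Call:
play_rows(moves=[[2, 0.1, 1.3, 0, 0], [2, 0.1, 1.3, 0, 0], [2, 0.1, 1.3, 0, 0], [2, 0.1, 1.3, 0, 0.002], [2, 0, 0, 0, 0], [2, 0, 0, 1, 0], [2, 0, 0, 1.5, 0], [2, 0, 0, 0, 0]])

```text
t: 15.25
ee_pos: [0.6471, 0.0195, 0.2945]
tool_rot: [-0.001, 0.685, 0.729, -0.001]
ft_force: [-0.9, -0.3, -4.6]
finger_gap: 0.336
finger_force: 80.7
```

```bash
python3 - <<'E'
from h import *
go([.648,.02,.235],.062)
E
```

```text
shift [0.05 0.11 5.95] turn -0.0 | shift after turn [0.05 0.11 5.95] | pos [0.6471 0.0195 0.2945] yaw 0.062 q6 1.54 gap 0.336 F [-0.9 -0.3 -4.6] t 15.2
```

Call:
play_rows(moves=[[2, 0, 0.1, 1.5, 0], [2, 0, 0, 1.5, 0], [2, 0, 0, 1, 0], [2, 0, 0, 1, 0], [2, 0, 0, 0.6, 0], [2, 0, 0, 0, 0], [2, 0, 0, 0, 0]])

```text
t: 15.95
ee_pos: [0.6494, 0.0205, 0.2407]
tool_rot: [0.0, 0.684, 0.729, 0.0]
ft_force: [0.3, -0.4, -4.3]
finger_gap: 0.341
finger_force: 80.7
```

Call:
play_rows(moves=[[2, 0, 0, 0.2, 0], [2, 0, 0, 0.2, 0], [2, 0, 0, 0, 0]])

```text
t: 16.25
ee_pos: [0.6493, 0.0206, 0.2361]
tool_rot: [-0.0, 0.684, 0.729, -0.0]
ft_force: [-0.3, -0.3, -4.9]
finger_gap: 0.344
finger_force: 80.7
```

Call:
play_rows(moves=[[2, 0, -0.15, 0.2, 0], [2, 0, 0, 0.2, 0], [2, 0, 0, 0, 0]])

```text
t: 16.55
ee_pos: [0.6476, 0.0205, 0.2319]
tool_rot: [-0.0, 0.684, 0.729, -0.0]
ft_force: [-0.2, -0.1, -4.4]
finger_gap: 0.338
finger_force: 80.7
```

Call:
play_rows(moves=[[2, 0, 0, 0.2, 0], [2, 0, 0, 0, 0]])

```text
t: 16.75
ee_pos: [0.6478, 0.0205, 0.23]
tool_rot: [-0.0, 0.684, 0.729, -0.0]
ft_force: [-0.4, -0.8, -4.6]
finger_gap: 0.336
finger_force: 80.7
```

Call:
play_rows(moves=[[2, 0, 0, 0.1, 0], [2, 0, 0, 0, 0]])

```text
t: 16.95
ee_pos: [0.6479, 0.0205, 0.2293]
tool_rot: [0.0, 0.684, 0.729, 0.0]
ft_force: [-0.5, 0.2, -4.5]
finger_gap: 0.339
finger_force: 81.0
```

Call:
play_rows(moves=[[2, 0, 0, 0.1, 0], [2, 0, 0, 0, 0]])

```text
t: 17.15
ee_pos: [0.6479, 0.0205, 0.2292]
tool_rot: [0.0, 0.684, 0.729, 0.0]
ft_force: [-0.8, -0.4, 0.0]
finger_gap: 0.338
finger_force: 81.5
```

Call:
play_rows(moves=[[2, 0, 0, 0.1, 0], [2, 0, 0, 0, 0]])

```text
t: 17.35
ee_pos: [0.648, 0.0205, 0.2292]
tool_rot: [0.001, 0.684, 0.729, 0.001]
ft_force: [-3.0, 0.4, 6.2]
finger_gap: 0.339
finger_force: 82.3
```

Call:
play_rows(moves=[[2, 0, 0, -0.1, 0], [2, 0, -0.15, 0, 0], [2, 0, -0.1, 0, 0], [2, 0, 0, 0, 0]])

```text
t: 17.75
ee_pos: [0.6464, 0.0203, 0.2291]
tool_rot: [0.001, 0.684, 0.729, 0.001]
ft_force: [5.5, -0.1, 3.3]
finger_gap: 0.337
finger_force: 81.7
```

Call:
play_rows(moves=[[2, 0, -0.1, 0, 0], [2, 0, 0, 0, 0]])

```text
t: 17.95
ee_pos: [0.6454, 0.0203, 0.2292]
tool_rot: [0.001, 0.684, 0.729, 0.001]
ft_force: [4.9, 0.2, 5.0]
finger_gap: 0.337
finger_force: 81.8
```

Call:
play_rows(moves=[[2, 0, -0.1, -0.05, 0], [2, 0, 0, 0, 0]])

```text
t: 18.15
ee_pos: [0.6437, 0.0202, 0.2292]
tool_rot: [0.0, 0.684, 0.729, 0.0]
ft_force: [4.8, 0.3, 3.5]
finger_gap: 0.34
finger_force: 81.7
```

Call:
play_rows(moves=[[2, 0, -0.05, 0, 0], [2, 0, 0, 0, 0]], squeeze=50)

```text
t: 18.35
ee_pos: [0.6437, 0.0202, 0.2292]
tool_rot: [0.001, 0.685, 0.729, 0.001]
ft_force: [6.3, 0.1, 4.2]
finger_gap: 0.338
finger_force: 81.7
```

Call:
play_rows(moves=[[2, 0, 0, 0, 0], [2, 0, 0, 0, 0]], squeeze=25)

```text
t: 18.55
ee_pos: [0.6437, 0.0202, 0.2292]
tool_rot: [0.001, 0.685, 0.729, 0.001]
ft_force: [6.7, 0.7, 2.9]
finger_gap: 0.339
finger_force: 81.7
```

Call:
play_rows(moves=[[2.88, 0, 0, 0, 0], [2.92, 0, 0, 0, 0], [2.96, 0, 0, 0, 0], [3.0, 0, 0, 0, 0]], squeeze=20)

```text
t: 18.95
ee_pos: [0.6435, 0.0201, 0.2291]
tool_rot: [0.001, 0.684, 0.729, 0.001]
ft_force: [5.3, -0.8, 2.6]
finger_gap: 0.352
finger_force: 5.9
```

Call:
play_rows(moves=[[3.03, 0, 0, 0, 0], [3.06, 0, 0, 0, 0], [3.09, 0, 0, 0, 0], [3.12, 0, 0, 0, 0], [3.15, 0, 0, 0, 0], [3.18, 0, 0, 0, 0], [3.21, 0, 0, 0, 0], [3.24, 0, 0, 0, 0]])

```text
t: 19.75
ee_pos: [0.6437, 0.0202, 0.2295]
tool_rot: [0.001, 0.685, 0.729, 0.001]
ft_force: [4.9, 0.6, 5.0]
finger_gap: 0.378
finger_force: 3.0
```

Call:
play_rows(moves=[[3.27, 0, 0, 0, 0], [3.3, 0, 0, 0, 0], [3.33, 0, 0, 0, 0], [3.36, 0, 0, 0, 0], [3.39, 0, 0, 0, 0], [3.42, 0, 0, 0, 0], [3.45, 0, 0, 0, 0], [3.48, 0, 0, 0, 0]])

```text
t: 20.55
ee_pos: [0.6429, 0.0202, 0.2288]
tool_rot: [0.0, 0.684, 0.729, 0.0]
ft_force: [4.5, 0.3, 4.5]
finger_gap: 0.409
finger_force: 2.6
```

```bash
python3 - <<'E'
from h import *
s=arm.get_state();print(s["ft_force"],s["wrist_torque"],s["finger_force"])
im=arm.capture("side");cv2.imwrite("pics/s3.png",cv2.resize(im[80:300,180:400],(600,600),interpolation=3))
E
```

```text
[4.4917789  0.2519522  4.48259799] [ 0.02247281 -1.04261081 -0.01282281] 2.555476102279499
```

View pics/s3.png

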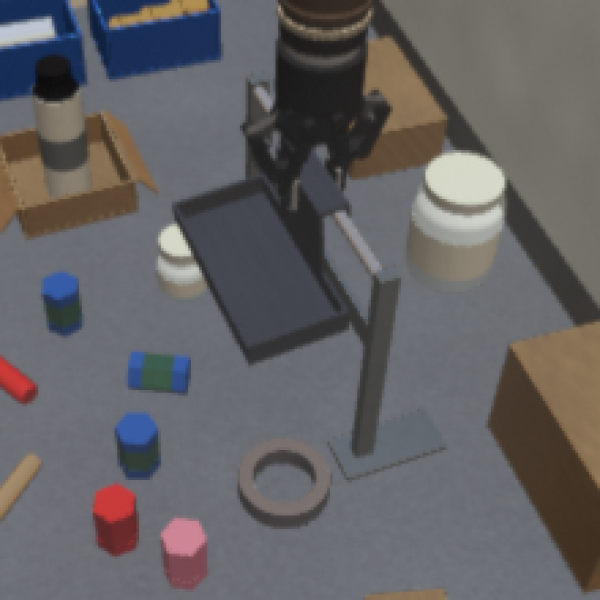

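Call:
play_rows(moves=[[3.52, 0, 0, -0.04, 0], [3.56, 0, 0, -0.03, 0], [3.6, 0, 0.03, 0, 0], [3.64, 0, 0.03, 0, 0], [3.68, 0, 0.03, 0, 0], [3.72, 0, 0.03, 0, 0], [3.76, 0, 0.03, 0, 0], [3.8, 0, 0.03, 0, 0]])

```text
t: 21.4
ee_pos: [0.6445, 0.0203, 0.2294]
tool_rot: [-0.0, 0.684, 0.729, -0.0]
ft_force: [-0.1, 0.3, -0.2]
finger_gap: 0.444
finger_force: 0.0
```

Call:
play_rows(moves=[[3.84, 0, 0.02, 0, 0], [3.88, 0, 0.02, 0, 0], [3.92, 0, 0, 0, 0], [3.96, 0, 0, 0, 0], [4.0, 0, 0, 0, 0], [4.04, 0, 0, 0, 0], [4.08, 0, 0, 0, 0], [4.12, 0, 0, 0, 0]])

```text
t: 22.2
ee_pos: [0.645, 0.0203, 0.2295]
tool_rot: [0.0, 0.684, 0.729, 0.0]
ft_force: [-0.2, 0.2, 0.3]
finger_gap: 0.482
finger_force: 0.0
```

Call:
play_rows(moves=[[4.4, 0, 0, 0, 0], [4.8, 0, 0, 0, 0], [5.2, 0, 0, 0, 0], [5.6, 0, 0, 0, 0], [6, 0, 0, 0, 0], [6, 0, 0, 0, 0], [6, 0, 0, -0.5, 0], [6, 0, 0, -1, 0]])

```text
t: 23.0
ee_pos: [0.6447, 0.0203, 0.2444]
tool_rot: [-0.0, 0.684, 0.729, -0.0]
ft_force: [-0.4, -1.3, -0.3]
finger_gap: 0.701
finger_force: 0.0
```

Call:
play_rows(moves=[[6, 0, 0, -2, 0], [6, 0, 0, -3, 0], [6, 0, 0, -3, 0], [6, 0, 0, -2, 0], [8.5, 0, 0, 0, 0], [8.5, 0, 0, 0, 0]])

```text
t: 23.6
ee_pos: [0.6454, 0.0203, 0.345]
tool_rot: [0.001, 0.684, 0.729, 0.001]
ft_force: [0.2, -0.3, 0.2]
finger_gap: 0.992
finger_force: 0.0
```

```bash
python3 - <<'E'
from h import *
go([.42,.06,.25])
T=arm.capture("top");ct=arm.calibration("top");cv2.imwrite("top3.png",T)
h=cv2.cvtColor(T,cv2.COLOR_BGR2HSV);m=cv2.inRange(h,(100,120,80),(125,255,255))
n,_,st,ce=cv2.connectedComponentsWithStats(m)
for i in range(1,n):
    if st[i,4]>10: print(st[i,4],np.round(ce[i],1),np.round(onz(ct,ce[i],.06),3),np.round(onz(ct,ce[i],.03),3))
E
```

```text
shift [  5.38 -22.26   9.47] turn 0 | shift after turn [  5.38 -22.26   9.47] | pos [0.6454 0.0203 0.345 ] yaw 0.063 q6 1.54 gap 0.992 F [ 0.2 -0.3  0.2] t 23.6
1747 [ 74.  167.3] [0.636 0.615 0.06 ] [0.644 0.631 0.03 ]
1526 [ 67.9 224.4] [0.451 0.61  0.06 ] [0.454 0.626 0.03 ]
103 [215.2 241.8] [0.413 0.146 0.06 ] [0.415 0.15  0.03 ]
```

Call:
play_rows(moves=[[8.5, 0, -1.5, 0, 0], [8.5, 0, -3, 0, 0], [8.5, 0, -3, 0, 0], [8.5, 0, -3, 0, 0], [8.5, 0, -3, 0, 0], [8.5, 0, -3, 0, 0], [8.5, 0, -3, 0, 0], [8.5, 0, -2, 0, 0]])

```text
t: 24.45
ee_pos: [0.428, 0.0067, 0.3436]
tool_rot: [-0.001, 0.684, 0.729, -0.001]
ft_force: [-0.1, 0.2, 0.7]
finger_gap: 0.995
finger_force: 0.0
```

Call:
play_rows(moves=[[8.5, 0, 0, 0, 0], [8.5, 0, 0, 0, 0]])

```text
t: 24.65
ee_pos: [0.4303, 0.0068, 0.344]
tool_rot: [-0.0, 0.685, 0.729, -0.0]
ft_force: [1.1, -1.3, -0.0]
finger_gap: 0.996
finger_force: 0.0
```

```bash
python3 - <<'E'
from h import *
c=arm.calibration("wrist");im=arm.capture("wrist");cv2.imwrite("pics/w5.png",im)
go([.42,.06,.25])
T=arm.capture("top");ct=arm.calibration("top");cv2.imwrite("top3.png",T)
for nm,I,cc in(("top",T,ct),("wr",im,c)):
    h=cv2.cvtColor(I,cv2.COLOR_BGR2HSV);m=cv2.inRange(h,(100,120,80),(125,255,255))
    n,_,st,ce=cv2.connectedComponentsWithStats(m)
    for i in range(1,n):
        if st[i,4]>10: print(nm,st[i,4],np.round(ce[i],1),np.round(onz(cc,ce[i],.06),3),np.round(onz(cc,ce[i],.03),3))
E
```

```text
shift [ 5.38 -0.74  9.38] turn 0 | shift after turn [ 5.38 -0.74  9.38] | pos [0.4308 0.0068 0.3438] yaw 0.063 q6 1.52 gap 0.997 F [0.6 0.3 0.6] t 24.7
top 1754 [ 74.  167.3] [0.636 0.616 0.06 ] [0.644 0.631 0.03 ]
top 1529 [ 67.8 224.3] [0.451 0.61  0.06 ] [0.455 0.626 0.03 ]
top 78 [214.1 241.7] [0.413 0.15  0.06 ] [0.415 0.153 0.03 ]
wr 1077 [246.9  24.9] [0.413 0.144 0.06 ] [0.412 0.149 0.03 ]
wr 20 [251.4  45.2] [0.419 0.124 0.06 ] [0.419 0.126 0.03 ]
wr 405 [286.3 119. ] [0.466 0.043 0.06 ] [0.469 0.04  0.03 ]
wr 342 [317.1 135.5] [0.506 0.026 0.06 ] [0.512 0.022 0.03 ]
wr 57 [260.7 178.6] [ 0.44  -0.034  0.06 ] [ 0.441 -0.042  0.03 ]
wr 724 [262.2 198.7] [ 0.444 -0.061  0.06 ] [ 0.445 -0.071  0.03 ]
```

View pics/w5.png

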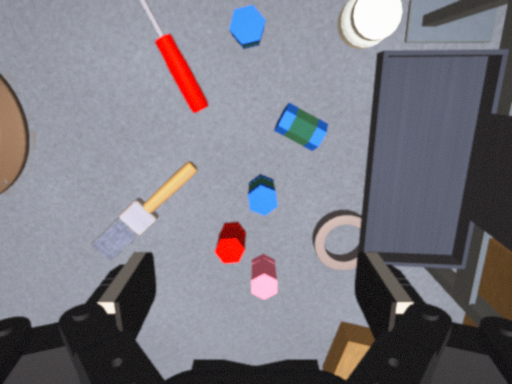

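The wrist view shows the tray hung at (430,155). The standing couplings are at (247,25) and (263,198). The knocked one is lying at (301,127). The red (231,242) and pink (264,276) look-alikes stay where they are. Next I'll measure the tray and the coupling yaws.

```bash
cat >> h.py <<'E'
U=np.array([np.cos(.062),np.sin(.062)]);V=np.array([-U[1],U[0]]);B0=np.array([.649,.020])
def tr(P): d=np.array(P)[:2]-B0; return np.round([d@U,d@V],4)   # along rail x,y
def wp(x,y): return B0+x*U+y*V
def hexyaw(im,c,near,z=.06):
    h=cv2.cvtColor(im,cv2.COLOR_BGR2HSV);m=cv2.inRange(h,(100,120,150),(125,255,255))
    for k in cv2.findContours(m,cv2.RETR_EXTERNAL,cv2.CHAIN_APPROX_NONE)[0]:
        if cv2.contourArea(k)<60: continue
        w=np.array([onz(c,p[0],z)[:2] for p in k]);ce=w.mean(0)
        if np.linalg.norm(ce-near)<.05:
            r=cv2.minAreaRect((w*1000).astype(np.float32));bx=cv2.boxPoints(r);e=[bx[1]-bx[0],bx[2]-bx[1]];s=min(e,key=np.linalg.norm)
            print("hex",np.round(np.array(r[0])/1000,4),"size",np.round(r[1],1),"flat-normal yaw",round(float(np.arctan2(s[1],s[0])),3))
E
python3 - <<'E'
from h import *
c=arm.calibration("wrist");im=cv2.imread("pics/w5.png")
for p,z in[((378,52),.171),((362,262),.171),((500,52),.18),((462,265),.18)]: print(tr(onz(c,p,z)))
for n in[(.413,.144),(.444,-.061)]: hexyaw(im,c,n)
h=cv2.cvtColor(im,cv2.COLOR_BGR2HSV);m=cv2.inRange(h,(40,60,20),(125,255,255))[95:155,268:332]
k=max(cv2.findContours(m,cv2.RETR_EXTERNAL,cv2.CHAIN_APPROX_NONE)[0],key=cv2.contourArea)
w=np.array([onz(c,p[0]+[268,95],.02)[:2] for p in k]);r=cv2.minAreaRect((w*1000).astype(np.float32));bx=cv2.boxPoints(r);e=max([bx[1]-bx[0],bx[2]-bx[1]],key=np.linalg.norm)
print("lying",np.round(r[0],1),r[1],"axis yaw",np.arctan(e[1]/e[0]))
go([r[0][0]/1000,r[0][1]/1000,.006],float(np.arctan(e[1]/e[0])))
E
```

```text
[-0.1136  0.1011]
[-0.109  -0.0987]
[-0.0157  0.1004]
[-0.0122 -0.097 ]
hex [0.413  0.1446] size [40.8 37.4] flat-normal yaw -1.283
hex [ 0.4448 -0.0624] size [36.6 41.8] flat-normal yaw 0.184
lying [492.3  29.7] (42.95700454711914, 67.79751586914062) axis yaw -0.41583613
shift [ 1.9   6.28 33.77] turn 0.479 | shift after turn [ 4.58  4.7  33.77] | pos [0.4311 0.0068 0.3437] yaw 0.063 q6 1.52 gap 0.995 F [-0.5 -0.5 -0.1] t 24.8
```

Call:
play_rows(moves=[[8.5, 0, 0, 0, 0.12], [8.5, 0, 0, 0, 0.12], [8.5, 0, 0, 0, 0.12], [8.5, 0, 0, 0, 0.12], [8.5, 2.2, 2.2, 3, 0], [8.5, 2.3, 2.3, 3, 0], [8.5, 0, 0, 4, 0], [8.5, 0, 0, 4, 0]])

```text
t: 25.55
ee_pos: [0.4913, 0.0301, 0.2017]
tool_rot: [-0.0, 0.838, 0.546, -0.001]
ft_force: [0.1, -1.1, -1.1]
finger_gap: 0.997
finger_force: 0.0
```

Call:
play_rows(moves=[[8.5, 0, 0, 2, 0], [8.5, 0, 0, 0, 0], [8.5, 0, 0, 0, 0]])

```text
t: 25.85
ee_pos: [0.4903, 0.0297, 0.1844]
tool_rot: [-0.0, 0.838, 0.545, -0.0]
ft_force: [-0.2, -0.4, -0.7]
finger_gap: 0.994
finger_force: 0.0
```

```bash
python3 - <<'E'
from h import *
go([.490,.030,.006],-.41)
c=arm.calibration("wrist");im=arm.capture("wrist");cv2.imwrite("pics/w6.png",im)
h=cv2.cvtColor(im,cv2.COLOR_BGR2HSV);m=cv2.inRange(h,(40,60,20),(125,255,255))
for k in cv2.findContours(m,cv2.RETR_EXTERNAL,cv2.CHAIN_APPROX_NONE)[0]:
    if cv2.contourArea(k)>300: 
        w=np.array([onz(c,p[0],.025)[:2] for p in k]);r=cv2.minAreaRect((w*1000).astype(np.float32));print(r,k.reshape(-1,2).min(0),k.reshape(-1,2).max(0))
E
```

```text
shift [ 0.02 -0.02 17.84] turn -0.007 | shift after turn [ 0.02 -0.02 17.84] | pos [0.4903 0.0297 0.1844] yaw -0.417 q6 2.05 gap 0.994 F [-0.2 -0.4 -0.7] t 25.9
((439.6751403808594, -68.90777587890625), (75.7760238647461, 48.71849822998047), 70.91047668457031) [226 244] [274 312]
((490.9287109375, 31.648624420166016), (41.53416061401367, 64.47628784179688), 66.03651428222656) [219 146] [290 191]
((407.9744567871094, 148.818115234375), (48.85846710205078, 62.65303421020508), 76.75239562988281) [67 55] [147 115]
```

View pics/w6.png

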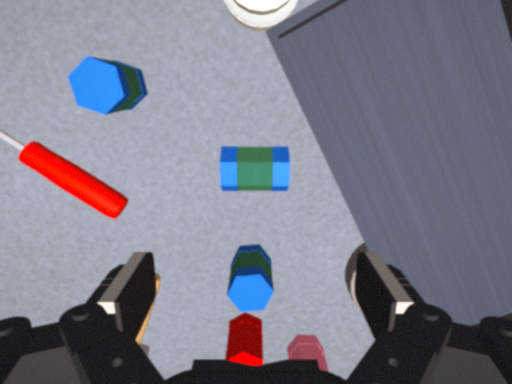

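The lying coupling is well aligned at (255,168). The tray's rim (from about (265,25) to (350,270)) overhangs close by, and the gripper body would hit it on the way down. I'll first grip the near end across its width and drag it clear.

Call:
play_rows(moves=[[8.5, 0, 0, 0, -0.131], [8.5, 0, 0, 0, -0.131], [8.5, 0, 0, 0, -0.131], [8.5, 0, 0, 0, -0.131], [8.5, 0, 0, 0, -0.131], [8.5, 0, 0, 0, -0.131], [8.5, 0, 0, 0, -0.131], [8.5, 0, 0, 0, -0.131]])

```text
t: 26.7
ee_pos: [0.4912, 0.0297, 0.1866]
tool_rot: [0.002, 0.45, 0.893, 0.001]
ft_force: [-0.4, -0.6, 0.5]
finger_gap: 0.993
finger_force: 0.0
```

Call:
play_rows(moves=[[8.5, 0, 0, 0, -0.131], [8.5, 0, 0, 0, -0.131], [8.5, 0, 0, 0, -0.131], [8.5, 0, 0, 0, -0.13], [8.5, 2.0, 0, 0, 0], [8.5, 0, 0, 0, 0], [8.5, 0, 0, 0, 0]])

```text
t: 27.4
ee_pos: [0.4726, 0.0379, 0.1861]
tool_rot: [0.002, 0.207, 0.978, 0.0]
ft_force: [-0.7, -0.8, 0.6]
finger_gap: 0.998
finger_force: 0.0
```

```bash
python3 - <<'E'
from h import *
go([.472,.038,.009],1.16)
E
```

```text
shift [ 0.11 -0.04 17.71] turn -0.006 | shift after turn [ 0.11 -0.04 17.71] | pos [0.4726 0.0379 0.1861] yaw 1.154 q6 0.5 gap 0.998 F [-0.7 -0.8  0.6] t 27.4
```

Call:
play_rows(moves=[[8.5, 0, 0, 3, 0], [8.5, 0, 0, 3, 0], [8.5, 0, 0, 3, 0], [8.5, 0, 0, 3, 0], [8.5, 0, 0, 3, 0], [8.5, 0, 0, 2, 0], [8.5, 0, 0, 0.5, 0], [8.5, 0, 0, 0, 0]])

```text
t: 28.2
ee_pos: [0.4719, 0.0376, 0.0095]
tool_rot: [-0.0, 0.207, 0.978, -0.0]
ft_force: [-0.1, 0.2, 1.1]
finger_gap: 0.997
finger_force: 0.0
```

Call:
play_rows(moves=[[3, 0, 0, 0, 0], [3, 0, 0, 0, 0], [3, 0, 0, 0, 0], [3, 0, 0, 0, 0], [3, 0, 0, 0, 0], [3, 0, 0, 0, 0], [3, 0, 0, 0, 0], [3, 0, 0, 0, 0]], squeeze=30)

```text
t: 29.0
ee_pos: [0.4724, 0.0379, 0.0108]
tool_rot: [0.001, 0.207, 0.978, 0.0]
ft_force: [0.2, -0.3, 3.9]
finger_gap: 0.469
finger_force: 29.8
```

Call:
play_rows(moves=[[3, 0, 0, -0.4, 0], [3, 1, -0.5, 0, 0], [3, 1.4, -0.7, 0, 0], [3, 1.4, -0.7, 0, 0], [3, 1.3, -0.65, 0, 0], [3, 0, 0, 0.3, 0], [3, 0, 0, 0.1, 0], [3, 0, 0, 0, 0]])

```text
t: 29.8
ee_pos: [0.4116, 0.035, 0.0106]
tool_rot: [-0.002, 0.207, 0.978, -0.001]
ft_force: [-17.9, -0.6, 26.9]
finger_gap: 0.471
finger_force: 32.8
```

Call:
play_rows(moves=[[5, 0, 0, 0, 0], [8.5, 0, 0, 0, 0], [8.5, 0, 0, 0, 0], [8.5, 0, 0, -3, 0], [8.5, 0, 0, -4, 0], [8.5, 0, 0, -4, 0], [8.5, 0, 0, -4, 0], [8.5, 0, 0, 0, 0]])

```text
t: 30.6
ee_pos: [0.4178, 0.0354, 0.1646]
tool_rot: [0.004, 0.207, 0.978, 0.001]
ft_force: [0.6, 0.3, -0.2]
finger_gap: 0.997
finger_force: 0.0
```

```bash
python3 - <<'E'
from h import *
c=arm.calibration("wrist");im=arm.capture("wrist");cv2.imwrite("pics/w7.png",im)
h=cv2.cvtColor(im,cv2.COLOR_BGR2HSV);m=cv2.inRange(h,(40,60,20),(125,255,255))
for k in cv2.findContours(m,cv2.RETR_EXTERNAL,cv2.CHAIN_APPROX_NONE)[0]:
    if cv2.contourArea(k)>200: 
        w=np.array([onz(c,p[0],.025)[:2] for p in k]);r=cv2.minAreaRect((w*1000).astype(np.float32));bx=cv2.boxPoints(r);e=max([bx[1]-bx[0],bx[2]-bx[1]],key=np.linalg.norm)
        print(np.round(r[0],1),np.round(r[1],1),"yaw",np.arctan2(e[1],e[0]),k.reshape(-1,2).min(0),k.reshape(-1,2).max(0))
go([.434,.027,.006],-.41)
for n in[(.413,.144),(.444,-.061)]: hexyaw(im,c,n)
E
```

```text
[448.4 -69.9] [46.7 75.4] yaw -0.76985145 [135 214] [193 288]
[429.8  26.4] [42.  71.1] yaw -0.41862708 [226 151] [276 230]
[416.  149.4] [61.4 48.9] yaw 0.80580395 [344  90] [424 150]
shift [-1.84 -0.09 15.6 ] turn 1.564 | shift after turn [-0.11  1.84 15.6 ] | pos [0.4167 0.0353 0.1619] yaw 1.154 q6 0.5 gap 0.995 F [ 0.8  0.6 -0.8] t 30.6
hex [0.4128 0.1445] size [37.1 41.6] flat-normal yaw 0.803
hex [ 0.4446 -0.0573] size [29.8 40.3] flat-normal yaw 1.531
```

Call:
play_rows(moves=[[8.5, 0, 0, 0, -0.131], [8.5, 0, 0, 0, -0.131], [8.5, 0, 0, 0, -0.131], [8.5, 0, 0, 0, -0.131], [8.5, 0, 0, 0, -0.131], [8.5, 0, 0, 0, -0.131], [8.5, 0, 0, 0, -0.131], [8.5, 0, 0, 0, -0.131]])

```text
t: 31.45
ee_pos: [0.414, 0.035, 0.1577]
tool_rot: [-0.001, -0.313, 0.95, 0.0]
ft_force: [-0.3, 0.3, 0.1]
finger_gap: 0.998
finger_force: 0.0
```

Call:
play_rows(moves=[[8.5, 0, 0, 0, -0.131], [8.5, 0, 0, 0, -0.131], [8.5, 0, 0, 0, -0.131], [8.5, 0, 0, 0, -0.131], [8.5, 0.3, -1.7, 0, 0], [8.5, 0, 0, 0, 0], [8.5, 0, 0, 0, 0]])

```text
t: 32.15
ee_pos: [0.429, 0.0251, 0.1586]
tool_rot: [-0.001, -0.545, 0.838, 0.0]
ft_force: [-1.1, -0.6, -0.1]
finger_gap: 0.997
finger_force: 0.0
```

```bash
python3 - <<'E'
from h import *
go([.431,.026,.006],-.415)
c=arm.calibration("wrist");im=arm.capture("wrist")
h=cv2.cvtColor(im,cv2.COLOR_BGR2HSV);m=cv2.inRange(h,(40,60,20),(125,255,255))
for k in cv2.findContours(m,cv2.RETR_EXTERNAL,cv2.CHAIN_APPROX_NONE)[0]:
    if cv2.contourArea(k)>500: 
        w=np.array([onz(c,p[0],.025)[:2] for p in k]);r=cv2.minAreaRect((w*1000).astype(np.float32));bx=cv2.boxPoints(r);e=max([bx[1]-bx[0],bx[2]-bx[1]],key=np.linalg.norm)
        print(np.round(r[0],1),np.round(r[1],1),"yaw",np.arctan2(e[1],e[0]),k.reshape(-1,2).min(0),k.reshape(-1,2).max(0))
E
```

```text
shift [-0.17 -0.17 15.26] turn -0.003 | shift after turn [-0.17 -0.17 15.26] | pos [0.429  0.0251 0.1586] yaw 2.723 q6 -1.09 gap 0.997 F [-1.1 -0.6 -0.1] t 32.1
[411.7 153.9] [86.7 44.7] yaw 1.3846831 [300 255] [357 333]
[428.9  24.9] [41.3 64.6] yaw -0.42031467 [217 155] [294 203]
[448.8 -64.7] [43.3 55. ] yaw -0.3275079 [149  56] [220 117]
```

Call:
play_rows(moves=[[8.5, 0, 0, 3, 0], [8.5, 0, 0, 3, 0], [8.5, 0, 0, 3, 0], [8.5, 0, 0, 3, 0], [8.5, 0, 0, 2, 0], [8.5, 0, 0, 1, 0], [8.5, 0, 0, 0, 0]])

```text
t: 32.9
ee_pos: [0.4278, 0.0255, 0.0084]
tool_rot: [-0.001, -0.546, 0.838, 0.001]
ft_force: [-0.3, -0.1, -0.0]
finger_gap: 0.998
finger_force: 0.0
```

Call:
play_rows(moves=[[4.5, 0, 0, 0, 0], [4.5, 0, 0, 0, 0], [4.5, 0, 0, 0, 0], [4.5, 0, 0, 0, 0], [4.5, 0, 0, 0, 0], [4.5, 0, 0, 0, 0]], squeeze=40)

```text
t: 33.5
ee_pos: [0.43, 0.0256, 0.0109]
tool_rot: [0.001, -0.546, 0.838, -0.001]
ft_force: [-1.6, -0.3, 6.1]
finger_gap: 0.694
finger_force: 44.1
```

Call:
play_rows(moves=[[4.5, 0, 0, -1, 0], [4.5, 0, 0, -3, 0], [4.5, 0, 0, -4, 0], [4.5, 0, 0, -4, 0], [4.5, 0, 0, -4, 0], [4.5, 0, 0, -4, 0], [4.5, 0, 0, -4, 0], [4.5, 0, 0, 0, 0]])

```text
t: 34.3
ee_pos: [0.4309, 0.0256, 0.2556]
tool_rot: [0.004, -0.546, 0.838, -0.002]
ft_force: [0.9, 0.4, -1.6]
finger_gap: 0.693
finger_force: 44.1
```

```bash
python3 - <<'E'
from h import *
p=wp(-.071,-.046); print(p); go([p[0],p[1],.25],1.633)
E
```

```text
[ 0.58098659 -0.0303108 ]
shift [ -0.94 -15.99   0.69] turn 1.093 | shift after turn [-14.63  -6.51   0.69] | pos [0.4309 0.0256 0.2556] yaw 2.726 q6 -1.1 gap 0.693 F [ 0.9  0.4 -1.6] t 34.3
```

Call:
play_rows(moves=[[4.5, 0, 0, 0, 0.137], [4.5, 0, 0, 0, 0.137], [4.5, 0, 0, 0, 0.137], [4.5, 0, 0, 0, 0.137], [4.5, 0, 0, 0, 0.137], [4.5, 0, 0, 0, 0.137], [4.5, 0, 0, 0, 0.137], [4.5, 0, 0, 0, 0.134]])

```text
t: 35.1
ee_pos: [0.4284, 0.0254, 0.2492]
tool_rot: [-0.0, -0.028, 1.0, -0.0]
ft_force: [0.2, 0.6, -1.0]
finger_gap: 0.691
finger_force: 43.9
```

Call:
play_rows(moves=[[4.5, -2.44, -1.08, 0, 0], [4.5, -2.44, -1.08, 0, 0], [4.5, -2.44, -1.08, 0, 0], [4.5, -2.44, -1.08, 0, 0], [4.5, -2.44, -1.08, 0, 0], [4.5, -2.43, -1.1, 0, 0], [4.5, 0, 0, 0, 0], [4.5, 0, 0, 0, 0]])

```text
t: 35.9
ee_pos: [0.5786, -0.0304, 0.2486]
tool_rot: [-0.001, -0.031, 1.0, 0.0]
ft_force: [-0.4, -0.3, -1.5]
finger_gap: 0.69
finger_force: 43.9
```

```bash
python3 - <<'E'
from h import *
p=wp(-.071,-.046); go([p[0],p[1],.164],1.633)
c=arm.calibration("wrist");im=arm.capture("wrist");cv2.imwrite("pics/w8.png",im)
E
```

```text
shift [-0.26 -0.01  8.46] turn -0.0 | shift after turn [-0.26 -0.01  8.46] | pos [ 0.5786 -0.0304  0.2486] yaw 1.633 q6 -0.11 gap 0.69 F [-0.4 -0.3 -1.5] t 35.9
```

View pics/w8.png

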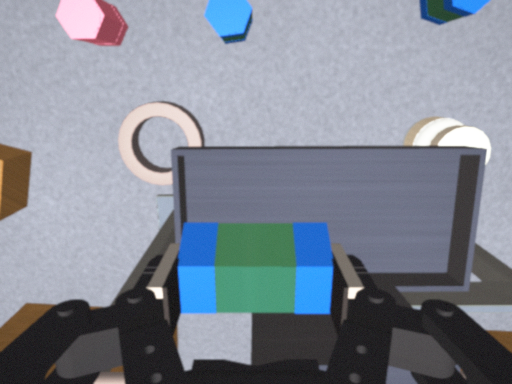

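The wrist view shows the lying coupling held at (255,265), with the tray's inside from (187,155) to (460,280). The left wall clears the finger by about 6 mm after a small +y shift. I'll lower it now.

Call:
play_rows(moves=[[4.5, -0.1, 0.3, 0, 0], [4.5, 0, 0, 2, 0], [4.5, 0, 0, 2, 0], [4.5, 0, 0, 2, 0], [4.5, 0, 0, 1, 0], [4.5, 0, 0, 0.5, 0], [4.5, 0, 0, 0, 0]])

```text
t: 36.65
ee_pos: [0.5794, -0.027, 0.1746]
tool_rot: [-0.0, -0.031, 1.0, 0.0]
ft_force: [0.0, 0.1, -1.5]
finger_gap: 0.693
finger_force: 44.0
```

Call:
play_rows(moves=[[4.5, 0, 0, 0.3, 0], [4.5, 0, 0, 0, 0]])

```text
t: 36.85
ee_pos: [0.5801, -0.0272, 0.1721]
tool_rot: [0.0, -0.031, 1.0, -0.0]
ft_force: [0.1, 0.1, -1.9]
finger_gap: 0.698
finger_force: 44.0
```

Call:
play_rows(moves=[[4.5, 0, 0, 0.2, 0], [4.5, 0, 0, 0, 0]])

```text
t: 37.05
ee_pos: [0.5799, -0.0273, 0.1695]
tool_rot: [0.0, -0.031, 1.0, -0.0]
ft_force: [0.3, -0.7, -2.4]
finger_gap: 0.692
finger_force: 44.0
```

Call:
play_rows(moves=[[4.5, 0, 0, 0.2, 0], [4.5, 0, 0, 0, 0]])

```text
t: 37.25
ee_pos: [0.5797, -0.0272, 0.1672]
tool_rot: [-0.0, -0.031, 1.0, 0.0]
ft_force: [0.2, 0.5, -1.9]
finger_gap: 0.694
finger_force: 44.0
```

Call:
play_rows(moves=[[4.5, 0, 0, 0.15, 0], [4.5, 0, 0, 0, 0]])

```text
t: 37.45
ee_pos: [0.5797, -0.0272, 0.1658]
tool_rot: [-0.0, -0.031, 1.0, 0.0]
ft_force: [0.6, 0.4, -1.1]
finger_gap: 0.691
finger_force: 44.0
```

Call:
play_rows(moves=[[4.5, 0, 0, 0.1, 0], [4.5, 0, 0, 0, 0]])

```text
t: 37.65
ee_pos: [0.5798, -0.0272, 0.1649]
tool_rot: [-0.0, -0.031, 1.0, -0.0]
ft_force: [-0.4, -0.1, -1.0]
finger_gap: 0.694
finger_force: 44.0
```

Call:
play_rows(moves=[[4.5, 0, 0, 0.1, 0], [4.5, 0, 0, 0, 0]])

```text
t: 37.85
ee_pos: [0.5798, -0.0272, 0.1647]
tool_rot: [0.0, -0.031, 1.0, -0.0]
ft_force: [-2.2, -0.4, 3.4]
finger_gap: 0.697
finger_force: 44.5
```

Call:
play_rows(moves=[[4.5, 0, 0, 0.1, 0], [4.5, 0, 0, 0, 0]])

```text
t: 38.05
ee_pos: [0.5799, -0.0272, 0.1645]
tool_rot: [0.001, -0.031, 1.0, -0.0]
ft_force: [-3.9, -0.4, 8.4]
finger_gap: 0.692
finger_force: 45.2
```

Call:
play_rows(moves=[[4.5, 0, 0, -0.1, 0], [5.9, 0, 0, 0, 0], [5.95, 0, 0, 0, 0], [6.0, 0, 0, 0, 0], [6.05, 0, 0, 0, 0], [6.1, 0, 0, 0, 0], [6.2, 0, 0, 0, 0], [6.3, 0, 0, 0, 0]])

```text
t: 38.85
ee_pos: [0.5798, -0.0272, 0.1638]
tool_rot: [-0.0, -0.031, 1.0, 0.0]
ft_force: [-0.6, -1.1, 0.0]
finger_gap: 0.736
finger_force: 0.0
```

Call:
play_rows(moves=[[6.4, 0, 0, 0, 0], [6.4, 0, 0, 0, 0], [6.4, 0, 0, -0.3, 0], [6.4, 0, 0, -1, 0], [6.4, 0, 0, -2, 0], [6.4, 0, 0, -3, 0], [6.4, 0, 0, -4, 0], [6.4, 0, 0, 0, 0]])

```text
t: 39.65
ee_pos: [0.5816, -0.0273, 0.2736]
tool_rot: [0.005, -0.031, 1.0, -0.0]
ft_force: [0.8, -0.2, 0.7]
finger_gap: 0.749
finger_force: 0.0
```

```bash
python3 - <<'E'
from h import *
c=arm.calibration("wrist");im=arm.capture("wrist");cv2.imwrite("pics/w9.png",im)
go([.413,.1445,.25],.803+1.047); go([.413,.1445,.25],.803)
E
```

```text
shift [15.73 18.19  1.98] turn -0.217 | shift after turn [11.44 21.15  1.98] | pos [ 0.5812 -0.0273  0.2709] yaw 1.633 q6 -0.11 gap 0.749 F [ 0.4  0.3 -0.8] t 39.7
shift [15.73 18.19  1.98] turn 0.83 | shift after turn [24.04  0.67  1.98] | pos [ 0.5812 -0.0273  0.2709] yaw 1.633 q6 -0.11 gap 0.749 F [ 0.4  0.3 -0.8] t 39.7
```

View pics/w9.png

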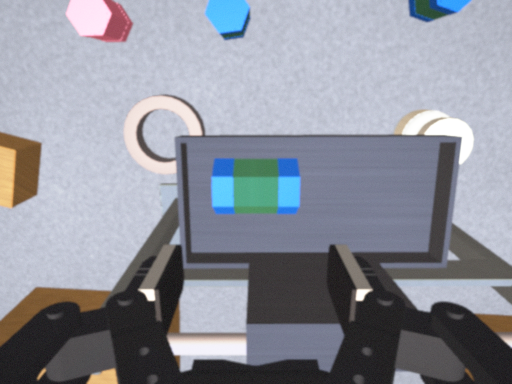

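The first coupling lies well inside the tray at (255,186). Next is the coupling at (.413,.1445).

Call:
play_rows(moves=[[8.5, 0, 0, 0, -0.11], [8.5, 0, 0, 0, -0.107], [8.5, 1.5, 2.7, 0, 0], [8.5, 1.9, 3.5, 0, 0], [8.5, 1.9, 3.5, 0, 0], [8.5, 1.9, 3.5, 0, 0], [8.5, 1.9, 3.5, 0, 0], [8.5, 1.9, 3.5, 0, 0]])

```text
t: 40.5
ee_pos: [0.4168, 0.1373, 0.2665]
tool_rot: [-0.0, -0.139, 0.99, -0.0]
ft_force: [0.2, 0.5, -0.4]
finger_gap: 0.994
finger_force: 0.0
```

Call:
play_rows(moves=[[8.5, 0.44, 0.95, 3, 0], [8.5, 0, 0, 3, 0], [8.5, 0, 0, 3, 0], [8.5, 0, 0, 0, 0], [8.5, 0, 0, 0, 0]])

```text
t: 41.0
ee_pos: [0.4111, 0.1444, 0.1771]
tool_rot: [-0.001, -0.139, 0.99, -0.0]
ft_force: [-1.3, -0.2, 0.5]
finger_gap: 0.997
finger_force: 0.0
```

```bash
python3 - <<'E'
from h import *
c=arm.calibration("wrist");im=arm.capture("wrist");cv2.imwrite("pics/w10.png",im)
hexyaw(im,c,(.413,.1445))
go([.413,.1445,.027],1.85)
E
```

```text
hex [0.4125 0.1448] size [40.9 36.5] flat-normal yaw -1.294
shift [-0.1  -0.04 15.11] turn -0.0 | shift after turn [-0.1  -0.04 15.11] | pos [0.4119 0.1446 0.1781] yaw 1.85 q6 0.06 gap 0.993 F [0.5 0.5 0.6] t 41.0
```

Call:
play_rows(moves=[[8.5, -0.1, 0, 3, 0], [8.5, 0, 0, 3, 0], [8.5, 0, 0, 3, 0], [8.5, 0, 0, 3, 0], [8.5, 0, 0, 2, 0], [8.5, 0, 0, 1, 0], [8.5, 0, 0, 0, 0]])

```text
t: 41.75
ee_pos: [0.4128, 0.1448, 0.0271]
tool_rot: [-0.0, -0.139, 0.99, -0.0]
ft_force: [-0.1, 0.2, 0.9]
finger_gap: 0.997
finger_force: 0.0
```

Call:
play_rows(moves=[[2.5, 0, 0, 0, 0], [2.5, 0, 0, 0, 0], [2.5, 0, 0, 0, 0], [2.5, 0, 0, 0, 0], [2.5, 0, 0, 0, 0], [2.5, 0, 0, 0, 0], [2.5, 0, 0, 0, 0], [2.5, 0, 0, 0, 0]], squeeze=35)

```text
t: 42.55
ee_pos: [0.4133, 0.1451, 0.028]
tool_rot: [0.001, -0.139, 0.99, 0.0]
ft_force: [-0.4, 0.5, 6.0]
finger_gap: 0.419
finger_force: 35.3
```

Call:
play_rows(moves=[[2.5, 0, 0, -1, 0], [2.5, 0, 0, -3, 0], [2.5, 0, 0, -4, 0], [2.5, 0, 0, -4, 0], [2.5, 0, 0, -4, 0], [2.5, 0, 0, -4, 0], [2.5, 0, 0, -4, 0.11], [2.5, 0, 0, 0, 0.107]])

```text
t: 43.35
ee_pos: [0.414, 0.1454, 0.2728]
tool_rot: [0.004, -0.029, 1.0, 0.001]
ft_force: [1.4, -0.1, -1.2]
finger_gap: 0.413
finger_force: 35.6
```

```bash
python3 - <<'E'
from h import *
p=wp(-.071,.076); print(p); go([p[0],p[1],.27],1.633)
E
```

```text
[0.57342744 0.09145479]
shift [-15.6   -6.31   0.39] turn -0.004 | shift after turn [-15.58  -6.37   0.39] | pos [0.414  0.1454 0.2728] yaw 1.629 q6 0.28 gap 0.413 F [ 1.4 -0.1 -1.2] t 43.4
```

Call:
play_rows(moves=[[2.5, -2.6, -1.06, 0, 0], [2.5, -2.6, -1.06, 0, 0], [2.5, -2.6, -1.06, 0, 0], [2.5, -2.6, -1.06, 0, 0], [2.5, -2.6, -1.06, 0, 0], [2.5, -2.6, -1.06, 0, -0.004], [2.5, 0, 0, 0, 0], [2.5, 0, 0, 0, 0]])

```text
t: 44.15
ee_pos: [0.5719, 0.0908, 0.2665]
tool_rot: [-0.001, -0.033, 0.999, -0.0]
ft_force: [-0.7, -0.3, -1.6]
finger_gap: 0.414
finger_force: 35.6
```

```bash
python3 - <<'E'
from h import *
p=wp(-.071,.076); go([p[0],p[1],.1815],1.633)
E
```

```text
shift [-0.17  0.05  8.5 ] turn 0.003 | shift after turn [-0.17  0.05  8.5 ] | pos [0.5719 0.0908 0.2665] yaw 1.636 q6 0.09 gap 0.414 F [-0.7 -0.3 -1.6] t 44.1
```

Call:
play_rows(moves=[[2.5, -0.1, 0, 2, 0], [2.5, 0, 0, 2, 0], [2.5, 0, 0, 2, 0], [2.5, 0, 0, 1, 0], [2.5, 0, 0, 0.7, 0], [2.5, 0, 0, 0, 0]])

```text
t: 44.75
ee_pos: [0.5725, 0.0913, 0.1898]
tool_rot: [-0.0, -0.033, 0.999, -0.0]
ft_force: [-0.7, 0.0, -1.5]
finger_gap: 0.416
finger_force: 35.6
```

Call:
play_rows(moves=[[2.5, 0, 0, 0.2, 0], [2.5, 0, 0, 0.2, 0], [2.5, 0, 0, 0, 0]])

```text
t: 45.05
ee_pos: [0.5733, 0.0911, 0.1863]
tool_rot: [0.0, -0.033, 0.999, 0.0]
ft_force: [0.8, 0.2, -1.7]
finger_gap: 0.416
finger_force: 35.6
```

Call:
play_rows(moves=[[2.5, 0, 0, 0.15, 0], [2.5, 0, 0, 0, 0]])

```text
t: 45.25
ee_pos: [0.5732, 0.0911, 0.1845]
tool_rot: [0.0, -0.033, 0.999, -0.0]
ft_force: [-0.4, -0.2, -1.3]
finger_gap: 0.419
finger_force: 35.6
```

Call:
play_rows(moves=[[2.5, 0, 0, 0.15, 0], [2.5, 0, 0, 0, 0]])

```text
t: 45.45
ee_pos: [0.5731, 0.0911, 0.1828]
tool_rot: [-0.0, -0.033, 0.999, -0.0]
ft_force: [0.2, 0.3, -2.1]
finger_gap: 0.418
finger_force: 35.6
```

Call:
play_rows(moves=[[2.5, 0, 0, 0.1, 0], [2.5, 0, 0, 0, 0]])

```text
t: 45.65
ee_pos: [0.5732, 0.0911, 0.1824]
tool_rot: [0.0, -0.033, 0.999, 0.0]
ft_force: [-1.5, -0.9, 1.4]
finger_gap: 0.414
finger_force: 36.0
```

Call:
play_rows(moves=[[2.5, 0, 0, 0.1, 0], [2.5, 0, 0, 0, 0]])

```text
t: 45.85
ee_pos: [0.5732, 0.0911, 0.1823]
tool_rot: [0.001, -0.033, 0.999, 0.0]
ft_force: [-2.8, 0.0, 6.3]
finger_gap: 0.418
finger_force: 36.6
```

Call:
play_rows(moves=[[3.52, 0, 0, 0, 0], [3.56, 0, 0, 0, 0], [3.6, 0, 0, 0, 0], [3.64, 0, 0, 0, 0], [3.7, 0, 0, 0, 0], [3.8, 0, 0, 0, 0], [4.0, 0, 0, 0, 0], [4.2, 0, 0, 0, 0]])

```text
t: 46.65
ee_pos: [0.5732, 0.0911, 0.1809]
tool_rot: [-0.0, -0.033, 0.999, -0.0]
ft_force: [-0.6, 0.9, 0.2]
finger_gap: 0.492
finger_force: 0.0
```

Call:
play_rows(moves=[[4.4, 0, 0, 0, 0], [4.6, 0, 0, 0, 0], [4.6, 0, 0, -0.5, 0], [4.6, 0, 0, -1.5, 0], [4.6, 0, 0, -3, 0], [4.6, 0, 0, -4, 0], [4.6, 0, 0, -3, 0], [6, 0, 0, 0, 0]])

```text
t: 47.45
ee_pos: [0.5744, 0.0913, 0.3062]
tool_rot: [0.004, -0.033, 0.999, 0.0]
ft_force: [-0.3, 0.9, 0.5]
finger_gap: 0.687
finger_force: 0.0
```

```bash
python3 - <<'E'
from h import *
c=arm.calibration("wrist");im=arm.capture("wrist");cv2.imwrite("pics/w11.png",im)
go([.4447,-.0622,.27],.184)
E
```

```text
shift [ 13.94 -14.46   3.29] turn 1.453 | shift after turn [-12.72 -15.55   3.29] | pos [0.5741 0.0913 0.3036] yaw 1.637 q6 0.09 gap 0.699 F [ 1.1  0.2 -0.8] t 47.5
```

View pics/w11.png

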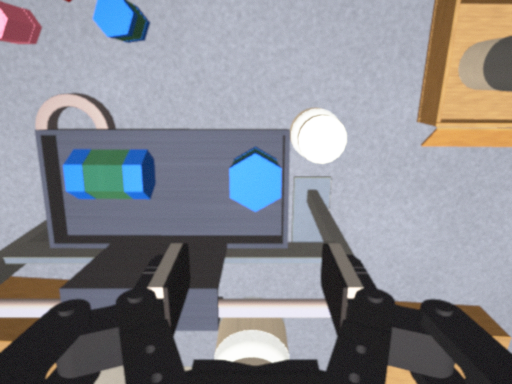

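The tray now holds the lying coupling at (110,173) and a standing one at (256,183). The last green coupling is at (120,18), beside the pink decoy, which I'll leave alone.

Call:
play_rows(moves=[[8.5, 0, 0, 0, 0.132], [8.5, 0, 0, 0, 0.132], [8.5, 0, 0, 0, 0.132], [8.5, 0, 0, 0, 0.132], [8.5, 0, 0, 0, 0.132], [8.5, 0, 0, 0, 0.132], [8.5, 0, 0, 0, 0.132], [8.5, 0, 0, 0, 0.132]])

```text
t: 48.3
ee_pos: [0.5727, 0.091, 0.2996]
tool_rot: [-0.001, 0.477, 0.879, -0.001]
ft_force: [-0.1, -0.0, -0.7]
finger_gap: 0.995
finger_force: 0.0
```

Call:
play_rows(moves=[[8.5, 0, 0, 0, 0.132], [8.5, 0, 0, 0, 0.132], [8.5, 0, 0, 0, 0.133], [8.5, -2.5, -3.1, 0, 0], [8.5, -2.5, -3.1, 0, 0], [8.5, -2.5, -3.1, 0, 0], [8.5, -2.6, -3.1, 0, 0], [8.5, -2.6, -3.15, 0, 0]])

```text
t: 49.1
ee_pos: [0.4419, -0.063, 0.2996]
tool_rot: [-0.001, 0.639, 0.769, -0.001]
ft_force: [0.1, -0.1, 0.2]
finger_gap: 0.996
finger_force: 0.0
```

Call:
play_rows(moves=[[8.5, 0, 0, 4, 0], [8.5, 0, 0, 4, 0], [8.5, 0, 0, 4, 0], [8.5, 0, 0, 0, 0], [8.5, 0, 0, 0, 0]])

```text
t: 49.6
ee_pos: [0.4428, -0.0621, 0.1809]
tool_rot: [-0.001, 0.639, 0.769, -0.001]
ft_force: [0.8, 0.2, 0.6]
finger_gap: 1.002
finger_force: 0.0
```

```bash
python3 - <<'E'
from h import *
c=arm.calibration("wrist");im=arm.capture("wrist");cv2.imwrite("pics/w12.png",im)
hexyaw(im,c,(.4447,-.0622))
go([.4447,-.0622,.027],.184)
E
```

```text
hex [ 0.4444 -0.0624] size [36.5 41.3] flat-normal yaw 0.204
shift [-1.000e-02  5.000e-02  1.553e+01] turn 0.0 | shift after turn [-1.000e-02  5.000e-02  1.553e+01] | pos [ 0.444  -0.0622  0.1823] yaw 0.184 q6 1.25 gap 0.997 F [ 0.  -0.2 -0.1] t 49.6
```

Call:
play_rows(moves=[[8.5, 0, 0, 3, -0.01], [8.5, 0, 0, 3, 0], [8.5, 0, 0, 3, 0], [8.5, 0, 0, 3, 0], [8.5, 0, 0, 2.5, 0], [8.5, 0, 0, 0.9, 0], [8.5, 0, 0, 0, 0]])

```text
t: 50.35
ee_pos: [0.4443, -0.0622, 0.0277]
tool_rot: [0.0, 0.635, 0.772, 0.0]
ft_force: [-0.3, -0.6, -0.2]
finger_gap: 0.997
finger_force: 0.0
```

Call:
play_rows(moves=[[2.5, 0, 0, 0, 0], [2.5, 0, 0, 0, 0], [2.5, 0, 0, 0, 0], [2.5, 0, 0, 0, 0], [2.5, 0, 0, 0, 0], [2.5, 0, 0, 0, 0], [2.5, 0, 0, 0, 0], [2.5, 0, 0, 0, 0]])

```text
t: 51.15
ee_pos: [0.4444, -0.0623, 0.0282]
tool_rot: [0.001, 0.635, 0.772, 0.001]
ft_force: [-0.1, 0.5, 6.5]
finger_gap: 0.415
finger_force: 35.5
```

Call:
play_rows(moves=[[2.5, 0, 0, -1, 0], [2.5, 0, 0, -3, 0], [2.5, 0, 0, -4, 0], [2.5, 0, 0, -4, 0], [2.5, 0, 0, -4, 0], [2.5, 0, 0, -4, 0], [2.5, 0, 0, -5, 0], [2.5, 0, 0, -2, 0.13]])

```text
t: 51.95
ee_pos: [0.4439, -0.0623, 0.302]
tool_rot: [0.002, 0.685, 0.728, 0.002]
ft_force: [1.7, -0.9, -0.8]
finger_gap: 0.417
finger_force: 35.4
```

```bash
python3 - <<'E'
from h import *
p=wp(-.071,.022); print(p); go([p[0],p[1],.29],.062)
E
```

```text
[0.57677329 0.03755855]
shift [ 9.15 13.86  1.27] turn -0.001 | shift after turn [ 9.14 13.87  1.27] | pos [ 0.4439 -0.0623  0.302 ] yaw 0.061 q6 1.37 gap 0.417 F [ 1.7 -0.9 -0.8] t 52.0
```

Call:
play_rows(moves=[[2.5, 1.5, 2.3, 0, 0], [2.5, 1.5, 2.3, 0, 0], [2.5, 1.5, 2.3, 0, 0], [2.5, 1.5, 2.3, 0, 0], [2.5, 1.5, 2.3, 0, 0], [2.5, 1.6, 2.3, 0, 0], [2.5, 0, 0, 0, 0], [2.5, 0, 0, 0, 0]])

```text
t: 52.75
ee_pos: [0.5751, 0.0376, 0.2966]
tool_rot: [-0.0, 0.684, 0.73, -0.001]
ft_force: [-0.4, -0.1, -1.0]
finger_gap: 0.416
finger_force: 35.6
```

```bash
python3 - <<'E'
from h import *
p=wp(-.071,.022); go([p[0],p[1],.1825],.062)
E
```

```text
shift [-0.02  0.18 11.41] turn 0.003 | shift after turn [-0.02  0.18 11.41] | pos [0.5751 0.0376 0.2966] yaw 0.065 q6 1.57 gap 0.416 F [-0.4 -0.1 -1. ] t 52.8
```

Call:
play_rows(moves=[[2.5, 0, 0, 3, 0], [2.5, 0, 0, 3, 0], [2.5, 0, 0, 2, 0], [2.5, 0, 0, 1.5, 0], [2.5, 0, 0, 1, 0], [2.5, 0, 0, 0, 0], [2.5, 0, 0, 0, 0]])

```text
t: 53.45
ee_pos: [0.5704, 0.0364, 0.1916]
tool_rot: [-0.003, 0.684, 0.729, -0.003]
ft_force: [-14.3, 0.2, 0.0]
finger_gap: 0.414
finger_force: 42.0
```

Call:
play_rows(moves=[[2.5, 0, 0, 0.2, 0], [2.5, 0, 0, 0, 0]])

```text
t: 53.65
ee_pos: [0.5706, 0.0364, 0.1914]
tool_rot: [-0.002, 0.684, 0.729, -0.002]
ft_force: [-18.0, -1.1, 7.3]
finger_gap: 0.415
finger_force: 41.6
```

Call:
play_rows(moves=[[2.5, 0, 0, 0.15, 0], [2.5, 0, 0, 0, 0]])

```text
t: 53.85
ee_pos: [0.5708, 0.0364, 0.1912]
tool_rot: [-0.001, 0.684, 0.729, -0.001]
ft_force: [-21.1, -1.9, 13.9]
finger_gap: 0.416
finger_force: 41.4
```

The +x side of the gripper is pressing against the hook, so I'm backing up.

Call:
play_rows(moves=[[2.5, 0, 0, -0.4, 0], [2.5, 0, -0.3, -0.5, 0], [2.5, 0, -0.3, -1, 0], [2.5, 0, -1, -2, 0], [2.5, 0, 0, -4, 0], [2.5, 0, 0, -3, 0], [2.5, 0, 0, 0, 0], [2.5, 0, 0, 0, 0]])

```text
t: 54.65
ee_pos: [0.5598, 0.0362, 0.2986]
tool_rot: [0.001, 0.684, 0.729, 0.001]
ft_force: [-0.2, -0.8, -2.6]
finger_gap: 0.418
finger_force: 41.2
```

```bash
python3 - <<'E'
from h import *
im=arm.capture("side");cv2.imwrite("pics/s4.png",cv2.resize(im[80:300,180:400],(600,600),interpolation=3))
c=arm.calibration("wrist");im=arm.capture("wrist");cv2.imwrite("pics/w13.png",im)
p=wp(-.071,.022); go([p[0],p[1],.29],1.633)
E
```

```text
shift [0.02 1.78 0.65] turn -1.569 | shift after turn [-1.78  0.02  0.65] | pos [0.5591 0.0362 0.2965] yaw 0.064 q6 1.57 gap 0.418 F [ 0.3  0.2 -1.1] t 54.8
```

View pics/s4.png

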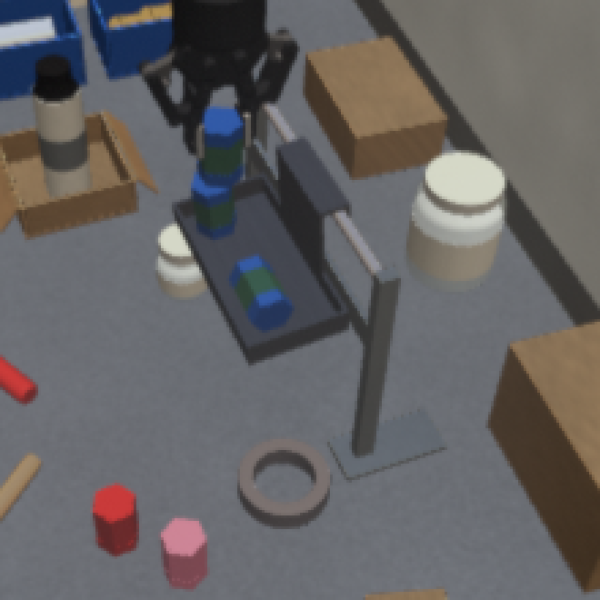

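The tray is still hung and both couplings in it are undisturbed. The knuckles touch the hook when closing along x, so I'll turn to closing along y and check the free slot numerically.

Call:
play_rows(moves=[[2.5, 0, 0, 0, -0.131], [2.5, 0, 0, 0, -0.131], [2.5, 0, 0, 0, -0.131], [2.5, 0, 0, 0, -0.131], [2.5, 0, 0, 0, -0.131], [2.5, 0, 0, 0, -0.131], [2.5, 0, 0, 0, -0.131], [2.5, 0, 0, 0, -0.131]])

```text
t: 55.55
ee_pos: [0.5588, 0.0364, 0.2958]
tool_rot: [-0.001, 0.225, 0.974, -0.0]
ft_force: [-0.7, -0.4, -0.4]
finger_gap: 0.411
finger_force: 41.1
```

Call:
play_rows(moves=[[2.5, 0, 0, 0, -0.131], [2.5, 0, 0, 0, -0.131], [2.5, 0, 0, 0, -0.131], [2.5, 0, 0, 0, -0.128], [2.5, -1.7, 0.2, 0, 0], [2.5, 0, 0, 0, 0], [2.5, 0, 0, 0, 0]])

```text
t: 56.25
ee_pos: [0.5758, 0.0394, 0.2961]
tool_rot: [-0.001, -0.031, 1.0, -0.0]
ft_force: [-0.5, -0.7, -1.5]
finger_gap: 0.414
finger_force: 41.2
```

```bash
python3 - <<'E'
from h import *
c=arm.calibration("wrist");im=arm.capture("wrist");cv2.imwrite("pics/w14.png",im)
h=cv2.cvtColor(im,cv2.COLOR_BGR2HSV);m=cv2.inRange(h,(40,60,20),(125,255,255));m2=cv2.inRange(h,(100,120,150),(125,255,255))
for nm,mm,z in(("all",m,.19),("blue",m2,.213)):
  for k in cv2.findContours(mm,cv2.RETR_EXTERNAL,cv2.CHAIN_APPROX_NONE)[0]:
    if cv2.contourArea(k)>150:
        k=k.reshape(-1,2);w=np.array([tr(onz(c,p,z)) for p in k]);print(nm,k.min(0),k.max(0),"rail x",w[:,0].min(),w[:,0].max(),"y",w[:,1].min(),w[:,1].max())
p=wp(-.071,.024); go([p[0],p[1],.19],1.633)
E
```

```text
all [204 194] [305 345] rail x -0.0679 0.0707 y -0.0186 0.0643
all [124 155] [213 208] rail x -0.0979 -0.0567 y -0.0749 -0.0079
all [294 152] [358 221] rail x -0.0999 -0.0458 y 0.0519 0.1018
blue [206 246] [304 344] rail x -0.0359 0.0496 y -0.0136 0.0596
blue [303 160] [358 220] rail x -0.0988 -0.0559 y 0.0556 0.0939
blue [187 156] [210 207] rail x -0.1017 -0.0657 y -0.0233 -0.0074
blue [125 156] [153 207] rail x -0.1018 -0.0658 y -0.0651 -0.0465
shift [-1.300e-01  1.000e-02  1.065e+01] turn -0.0 | shift after turn [-1.300e-01  1.000e-02  1.065e+01] | pos [0.5756 0.0394 0.2965] yaw 1.633 q6 0.01 gap 0.412 F [ 0.1  0.1 -0.7] t 56.3
```

Call:
play_rows(moves=[[2.5, -0.1, -0.4, 0, 0], [2.5, 0, 0, 3, 0], [2.5, 0, 0, 3, 0], [2.5, 0, 0, 2, 0], [2.5, 0, 0, 1.5, 0], [2.5, 0, 0, 0.7, 0], [2.5, 0, 0, 0, 0]])

```text
t: 57.0
ee_pos: [0.5768, 0.0353, 0.1948]
tool_rot: [-0.001, -0.031, 1.0, -0.0]
ft_force: [0.2, -0.4, -0.7]
finger_gap: 0.413
finger_force: 41.3
```

```bash
python3 - <<'E'
from h import *
s=arm.get_state();print(tr(s["ee_pos"]))
p=wp(-.071,-.006); go([p[0],p[1],.193],1.633)
E
```

```text
[-0.0711  0.0197]
shift [-0.01 -2.57  0.18] turn -0.0 | shift after turn [-0.01 -2.57  0.18] | pos [0.5768 0.0353 0.1948] yaw 1.633 q6 -0.0 gap 0.413 F [ 0.2 -0.4 -0.7] t 57.0
```

Call:
play_rows(moves=[[2.5, 0, -0.5, 0.1, 0], [2.5, 0, -0.5, 0, 0], [2.5, 0, -0.4, 0, 0], [2.5, 0, -0.4, 0, 0], [2.5, 0, -0.4, 0, 0], [2.5, 0, -0.3, 0, 0], [2.5, 0, 0, 0, 0]])

```text
t: 57.7
ee_pos: [0.5791, 0.01, 0.1945]
tool_rot: [0.0, -0.031, 1.0, -0.0]
ft_force: [-0.5, 0.5, -0.8]
finger_gap: 0.416
finger_force: 41.3
```

Call:
play_rows(moves=[[2.5, 0, 0.5, 0, 0], [2.5, 0, 0.5, 0, 0], [2.5, 0, 0.5, 0, 0], [2.5, 0, 0.5, 0, 0], [2.5, 0, 0.1, 0, 0], [2.5, 0, 0, 0, 0], [2.5, 0, 0, 0, 0]])

```text
t: 58.4
ee_pos: [0.5778, 0.0316, 0.1945]
tool_rot: [-0.0, -0.031, 1.0, -0.0]
ft_force: [-0.5, 0.6, -1.7]
finger_gap: 0.417
finger_force: 41.3
```

```bash
python3 - <<'E'
from h import *
c=arm.calibration("wrist");im=arm.capture("wrist")
h=cv2.cvtColor(im,cv2.COLOR_BGR2HSV);m=cv2.inRange(h,(40,60,20),(125,255,255))
for k in cv2.findContours(m,cv2.RETR_EXTERNAL,cv2.CHAIN_APPROX_NONE)[0]:
    if cv2.contourArea(k)>150:
        k=k.reshape(-1,2);w=np.array([tr(onz(c,p,.19)) for p in k]);print(k.min(0),k.max(0),"rail x",w[:,0].min(),w[:,0].max(),"y",w[:,1].min(),w[:,1].max())
p=wp(-.071,.017); go([p[0],p[1],.1825],1.633)
E
```

```text
[204 194] [306 345] rail x -0.0986 -0.0164 y -0.0095 0.0397
[ 39 190] [187 269] rail x -0.1006 -0.0608 y -0.0853 -0.0159
[326 183] [452 302] rail x -0.1036 -0.0422 y 0.0478 0.1088
shift [0.06 0.11 1.2 ] turn -0.0 | shift after turn [0.06 0.11 1.2 ] | pos [0.5778 0.0315 0.1945] yaw 1.633 q6 -0.01 gap 0.415 F [-0.3  0.2 -1.1] t 58.5
```

Call:
play_rows(moves=[[2.5, 0, 0.1, 0.3, 0], [2.5, 0, 0, 0.3, 0], [2.5, 0, 0, 0.3, 0], [2.5, 0, 0, 0, 0]])

```text
t: 58.85
ee_pos: [0.5774, 0.0325, 0.1848]
tool_rot: [-0.001, -0.031, 1.0, -0.0]
ft_force: [0.3, 0.1, -1.5]
finger_gap: 0.413
finger_force: 41.2
```

Call:
play_rows(moves=[[2.5, 0, 0, 0.2, 0], [2.5, 0, 0, 0, 0]])

```text
t: 59.05
ee_pos: [0.5776, 0.0325, 0.1832]
tool_rot: [-0.0, -0.031, 1.0, -0.0]
ft_force: [-0.4, 0.2, -0.9]
finger_gap: 0.417
finger_force: 41.2
```

Call:
play_rows(moves=[[2.5, 0, 0, 0.15, 0], [2.5, 0, 0, 0, 0]])

```text
t: 59.25
ee_pos: [0.5778, 0.0325, 0.1827]
tool_rot: [0.0, -0.031, 1.0, -0.0]
ft_force: [0.2, 0.2, 2.1]
finger_gap: 0.417
finger_force: 41.8
```

Call:
play_rows(moves=[[3.52, 0, 0, 0, 0], [3.56, 0, 0, 0, 0], [3.6, 0, 0, 0, 0], [3.64, 0, 0, 0, 0], [3.7, 0, 0, 0, 0], [3.8, 0, 0, 0, 0], [3.95, 0, 0, 0, 0], [4.1, 0, 0, 0, 0]])

```text
t: 60.05
ee_pos: [0.5777, 0.0326, 0.1819]
tool_rot: [-0.0, -0.031, 1.0, 0.0]
ft_force: [0.6, 0.6, -0.0]
finger_gap: 0.477
finger_force: 0.0
```

Call:
play_rows(moves=[[4.1, 0, 0, 0, 0], [4.1, 0, 0, -0.5, 0], [4.1, 0, 0, -1, 0], [4.1, 0, 0, -2, 0], [4.1, 0, 0, -3, 0], [4.1, 0, 0, -4, 0], [4.1, 0, 0, -3, 0], [4.1, 0, 0, 0, 0]])

```text
t: 60.85
ee_pos: [0.5789, 0.0326, 0.3227]
tool_rot: [0.004, -0.031, 1.0, 0.0]
ft_force: [-0.2, -1.0, -0.1]
finger_gap: 0.479
finger_force: 0.0
```

Call:
play_rows(moves=[[6, 3, 0, 0, 0], [8.5, 4, 0, 0, 0], [8.5, 4, 0, 0, 0], [8.5, 4, 0, 0, 0], [8.5, 4, 0, 0, 0], [8.5, 0, 0, 0, 0], [8.5, 0, 0, 0, 0]])

```text
t: 61.55
ee_pos: [0.3877, 0.0207, 0.3176]
tool_rot: [0.001, -0.031, 1.0, 0.0]
ft_force: [0.3, 0.3, 0.6]
finger_gap: 0.994
finger_force: 0.0
```

```bash
python3 - <<'E'
from h import *
print(np.round(arm.get_state()["ee_pos"],3))
for n,z in(("top",.213),("side",.213)):
    c=arm.calibration(n);im=arm.capture(n);cv2.imwrite(f"pics/f_{n}.png",im)
    h=cv2.cvtColor(im,cv2.COLOR_BGR2HSV)
    for col,lo,hi in(("blue",(100,120,80),(125,255,255)),("green",(40,60,20),(95,255,255)),("red",(165,80,80),(180,255,255))):
        q,_,st,ce=cv2.connectedComponentsWithStats(cv2.inRange(h,lo,hi))
        for i in range(1,q):
            if 12<st[i,4]<1000: print(n,col,st[i,4],np.round(ce[i]),"tray",tr(onz(c,ce[i],z)),"table",np.round(onz(c,ce[i],.05)[:2],3))
E
```

```text
[0.388 0.021 0.318]
top blue 137 [254. 178.] tray [-0.0708  0.016 ] table [0.618 0.036]
top blue 127 [232. 179.] tray [-0.0711  0.075 ] table [0.613 0.104]
top blue 50 [270. 179.] tray [-0.0731 -0.0305] table [ 0.619 -0.018]
top blue 43 [287. 177.] tray [-0.0708 -0.0767] table [ 0.625 -0.072]
top green 40 [279. 177.] tray [-0.0677 -0.0528] table [ 0.627 -0.044]
top red 51 [308. 247.] tray [-0.263  -0.1223] table [ 0.405 -0.138]
top red 63 [471. 243.] tray [-0.2669 -0.562 ] table [ 0.432 -0.649]
top red 15 [441. 256.] tray [-0.2986 -0.4764] table [ 0.389 -0.552]
top red 14 [442. 272.] tray [-0.3403 -0.474 ] table [ 0.341 -0.552]
top red 59 [444. 310.] tray [-0.4364 -0.4673] table [ 0.229 -0.551]
top red 68 [482. 346.] tray [-0.5317 -0.5546] table [ 0.124 -0.659]
side blue 200 [204.  92.] tray [-0.1411  0.36  ] table [0.519 0.608]
side blue 44 [171. 114.] tray [-0.2594  0.2914] table [0.381 0.516]
side blue 149 [257. 148.] tray [-0.078   0.0673] table [0.618 0.257]
side blue 175 [266. 161.] tray [-0.0761  0.0103] table [0.625 0.188]
side blue 88 [271. 180.] tray [-0.0877 -0.0564] table [0.615 0.106]
side blue 168 [280. 196.] tray [-0.0872 -0.1101] table [0.62  0.041]
side green 22 [258. 157.] tray [-0.0882  0.0326] table [0.608 0.214]
side green 67 [269. 173.] tray [-0.0835 -0.0299] table [0.619 0.139]
side green 133 [275. 187.] tray [-0.088  -0.0802] table [0.617 0.077]
side red 17 [187. 225.] tray [-0.3123 -0.1175] table [0.347 0.015]
side red 136 [222. 274.] tray [-0.277  -0.2664] table [ 0.401 -0.163]
side red 347 [247. 283.] tray [-0.2358 -0.302 ] table [ 0.454 -0.203]
```

All three couplings read inside the tray at rail y of +.075, +.016 and about −.053. No green remains on the table, and the gripper is clear. Handing in.

```bash
python3 -c "
from bench import arm
print(arm.close_job())"
```

```text
the job is handed in; nothing more can be done
None
```

I handed the job in at about 62 s: the can is upright in the carton, the tray hangs on the bar, and all three green couplings are in it. The gripper pressed the hook with about 21 N during the last placement without dislodging the tray, and I viewed 16 pictures, over the limit of 14.

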